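# Tip the flush insert out of a fastener press

## Task

The insert plate of the fastener press lies flush in its nest, with nothing to get hold of. Press down its yellow thumb end so that the other end tips up and stays up, then draw the plate out from under the press head and lay it flat, yellow end facing up, on the floor of the blue tray with the yellow floor: set it down, do not drop it, and do not push the other loose things on the bench about.

Things in the scene. Friction and masses are not known exactly. Their poses are not given: they have to be found in the camera images.
- insert_mid (a point): centre (half-way up) of the insert plate, loose, 84 mm long (x), 44 wide (y), 12 thick (z, up when flush), about 0.2 kg. Flush, its x runs as the press's x. Pushed to its stop (about 32 degrees) it stays leaning by itself, its +x end then about 20 mm above the deck; let go before about 20 degrees it falls back. A few newtons do it; the stop is felt as a rise in force
- insert_thumb (a point): centre of the top of the insert's yellow thumb step: the 18 mm at its -x end, 3 mm lower than the rest of the top, which is bare aluminium with a black disc. 33 mm from the insert's centre. The head bar is 60 mm off to one side of it, so a gripper pressing here fits upright or leaning
- nest (a point): centre of the nest of the fixed press, at deck height, 38 mm above the table; z up, x towards the press's posts. The nest is a pocket, x -43.5 to +43, y -23 to +23 mm, 12 mm deep (a ledge) for x above 0 and 34 mm deep (a hollow) for x below 0, under the yellow end. The deck around it is flat, x -75 to +122, y -100 to +100 mm
- head_edge (a point): middle of the lower front edge of the green head bar over the nest, 28 mm along the press's x from the nest centre and 130 mm above the deck. Bar 30 mm deep (towards +x), 190 wide (y), 30 high, ram and lever up to 50 mm above it. A gripper cannot come straight down on the raised end: it must lean about 25 to 45 degrees, fingers pointing to +x and down, body back over -x
- post_left (a point): foot, on the deck, of the head's left post: 22 mm diameter, 100 mm along the press's x and 80 mm along its y from the nest centre, 160 mm tall; at its top an arm 30 mm wide and high runs to the head bar
- post_right (a point): the same for the right post, at y -80 mm
- tray_yellow_in (a point): centre of the inner floor of the fixed blue tray with a yellow floor and yellow cards, the one that takes the insert. Inside 160 (x) by 140 mm (y), floor 5 mm above the table (this point), walls 5 mm thick, their rim 36 mm above the table. Empty
- tray_grey_in (a point): the same for the other blue tray, with a grey floor and black fastener discs in it: not to be used. The two trays stand left and right of the press and may be swapped
- mallet: loose rubber mallet lying on the bench, 270 mm long along its x axis (from -140 to +130), 60 mm high at the head (90 mm long, across, at x = +100 mm); to be left alone
- screwdriver: loose screwdriver lying along its x axis about 200 mm, low, between robot and press; to be left alone
- jar: loose glass jar, 60 mm diameter, 80 mm high, origin under its centre; to be left alone
- tape: loose roll of tape, 90 mm diameter, 24 mm high, origin under its centre; to be left alone
- mug: loose white mug, 76 mm diameter, 90 mm high, handle at its +y, origin under its centre; to be left alone
- disc_a: loose black fastener disc, 32 mm diameter, 6 mm high, origin under its centre; to be left alone
- disc_b: another such disc; to be left alone
Not all that is in view belongs to the job. What is shaped like the part that bears insert_mid but green or orange is not meant.

How it is judged:
By the outcome, as a careful person would: the job done as asked, in the order asked, and still so for the second after the job is handed in, with the robot touching nothing.
It also fails if it takes over 70 s, if anything falls off the work surface, if the arm or the gripper's body presses on something with over 40 N, if the wrist force passes 120 N, or if a joint passes its speed limit or range.

## Robot

A 6-joint arm with a two-finger parallel gripper is mounted at the origin on the work surface. World frame = base frame: x ahead of the robot, y to its left, z up, the work surface at z = 0. Lengths are in mm, angles in rad, forces in N, time in s.
With the tool pointing down it reaches from about 425 to 950 mm from the base axis. Payload 14.7 kg.
Tool frame: the origin (TCP) lies at the very end of the fingers, on their centre line; the grasp point (between the pads) lies robot.grasp_offset behind it (robot.grasp_offset is the distance from the TCP to the grasp point, in mm); z points along the fingers, y is the direction in which the jaws open and shut (so a half turn about z gives the same grasp; the last joint's range is limited). The gripper opens to 85 mm and grips with 20 to 120 N. Pads are 22 mm wide; open, the fingers measure 114 mm over their backs; the gripper's body (76 mm by 85 mm) begins 54 mm behind the grasp point. The pads swing forward as they close: fully open they stand 13 mm farther back than shut.
Start: joints at [1.242, 0.48, 1.596, -0, 1.065, -0.047], TCP at [180.731, 624.363, 231.297] pointing down, gripper open.
Joint ranges: [-2.75, 2.75], [-0.82, 2.05], [0.23, 2.67], [-1.56, 4.7], [0.09, 2.69], [-2.92, 2.92]. Speed limits (rad/s): [1.89, 1.89, 2.39, 3.01, 3.01, 3.01].

## Interface

Orientations are given as a rotation vector (axis times angle).
In Python, from rig import robot gives the robot as it stands.
- The arm moves only by the tool drive_tool, never from a script. Its argument "steps" is a list of rows, each a list of 5 numbers: the shift along the world's x, y, z in cm, then the turn about the world's z in degrees, then the opening, from -1 (shut) to 1 (fully open). A call has 1 to 10 rows; each row is the pose to reach, as a shift and turn from the pose commanded when the call began; what a row does not reach only later rows make up. A row lasts 1/12 s, in which the tool goes at most 41.7 mm and 7.16 degrees, less where a joint would pass 70% of its speed; a pose out of reach is approached as far as the arm can. A call with a gripper value outside its range is refused whole. The fingers move at their own pace and stop on an object; "squeeze" is the grip in N (left out, the last holds). Time passes only in rows, so rows that repeat a pose let the fingers close. It gives the time, the measured TCP pose, the force and the opening at its end, in the units of the state.
- robot.get_obs(): the state, without advancing time (a new reading comes with each control period).
- robot.get_image(name): name is "scene" or "top"; returns a dict with "image" (384x512x3 uint8, blue, green, red), "intrinsics" (3x3 intrinsics, pixels), "distortion" ([k1, k2, p1, p2, k3] as OpenCV has them; the pictures are not rectified), "R" (3x3) and "t" (3): a world point X has camera coordinates R X + t. Camera axes: x right, y down, z forward; pixel columns grow to the right and rows downward; lengths in mm; the calibration is good to about 2 mm. A picture is of the moment at which its call begins. There is no depth.
- robot.hand_in(): hands the job in, once; it reports no verdict.
The state is a dict: "t": time; "joint_positions": joint angles; "joint_vel": joint speeds; "joint_torque": joint torques, N m; "eef_pos": TCP position; "ee_rot": TCP orientation; "force": force on the tool from outside, world axes, zero at the start; "ft_torque": the same for the moment, N m; "width": finger opening in mm.
Only numpy, scipy, OpenCV 4.12 (cv2) and the standard library are available. Lean on these libraries where they do the work, as an engineer would, in place of code of your own. Each camera call takes 0.05 s, during which the arm holds its last target.

## Working session

There is one attempt and no reset: what is moved stays moved. The work goes in short steps, Python scripts to look and compute and a tool call to move; the robot and the scene stay as the last step left them, time stands still between calls to the robot, and variables do not carry over. Pictures are saved under pics/ and viewed, and the job is handed in when it is done.

Besides the shell and the picture viewer there is one more tool, called after "Emit:" as name(argument=value, ...) on one line, values as JSON. drive_tool: Moves the arm, as the interface text tells. Its arguments: {"type":"object","properties":{"steps":{"type":"array"},"squeeze":{"type":"number"}},"required":["steps"]}

```bash
ls; mkdir -p pics
cat > h.py <<'E'
import numpy as np, cv2
from rig import robot
def grab(n,tag):
    d=robot.get_image(n); cv2.imwrite(f'pics/{tag}.png',d['image']); np.savez(f'pics/{tag}.npz',image=d['image'],K=d['intrinsics'],D=d['distortion'],R=d['R'],t=d['t']); return d
def load(tag):
    z=np.load(f'pics/{tag}.npz'); return dict(image=z['image'],intrinsics=z['K'],distortion=z['D'],R=z['R'],t=z['t'])
def ray(d,uv):
    uv=np.array(uv,float).reshape(-1,1,2)
    n=cv2.undistortPoints(uv,np.array(d['intrinsics']),np.array(d['distortion'])).reshape(-1,2)
    R=np.array(d['R']);t=np.array(d['t']).ravel()
    v=np.c_[n,np.ones(len(n))]@R; return -R.T@t, v
def onz(d,uv,z):
    c,v=ray(d,uv); s=(z-c[2])/v[:,2]; return c+v*s[:,None]
def proj(d,X):
    X=np.array(X,float).reshape(-1,3)
    return cv2.projectPoints(X,cv2.Rodrigues(np.array(d['R']))[0],np.array(d['t'],float).reshape(3,1),np.array(d['intrinsics']),np.array(d['distortion']))[0].reshape(-1,2)
E
python3 - <<'E'
from h import *
for n in('scene','top'):
    d=grab(n,n+'0'); print(n,-np.array(d['R']).T@np.array(d['t']).ravel())
    cv2.imwrite(f'pics/{n}0b.png',cv2.resize(d['image'],(800,600),interpolation=cv2.INTER_CUBIC))
o=robot.get_obs(); print(o); print(robot.grasp_offset)
E
```

```text
pics
scene [1035.77777032  664.57022545 1071.00062789]
top [ 400.3444422   -58.07884178 1404.50577426]
{'t': 0.1, 'joint_positions': array([ 1.24239738e+00,  4.80785944e-01,  1.59682194e+00,  1.53077210e-05,
        1.06507643e+00, -4.66002848e-02]), 'joint_vel': array([ 0.00085323, -0.00284097,  0.00033469, -0.00089796, -0.00046242,
        0.00163312]), 'joint_torque': array([ 1.72260465e-03, -9.52247930e+01, -4.31042075e+01,  1.50848869e-04,
        5.19285488e-03,  2.22976257e-05]), 'eef_pos': array([180.610595  , 624.01950238, 230.72151598]), 'ee_rot': array([-4.41166194e-01, -3.11024321e+00,  1.68068239e-03]), 'force': array([ 0.43232484,  0.58993055, -0.28829242]), 'ft_torque': array([-0.00668027,  0.03037465,  0.05575516]), 'width': 85.1262720183527}
18.700000000000003
```

View pics/scene0b.png

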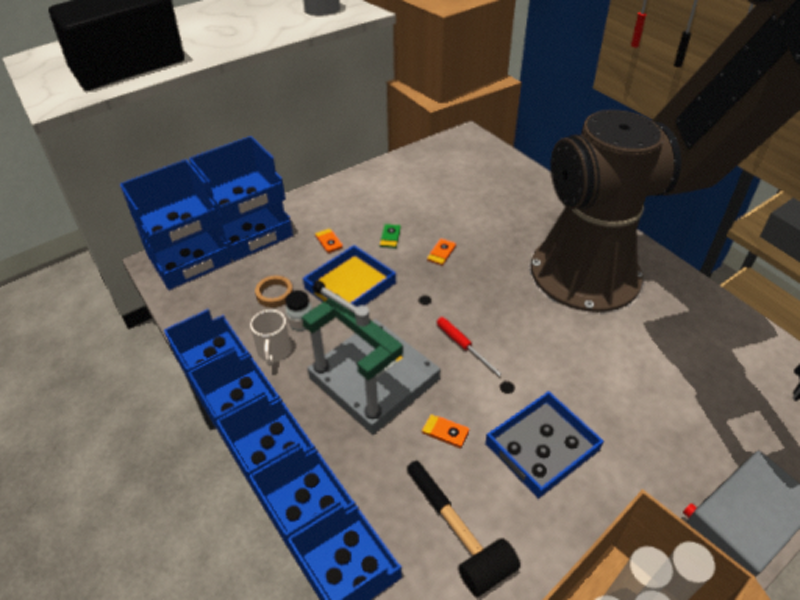

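View pics/top0b.png

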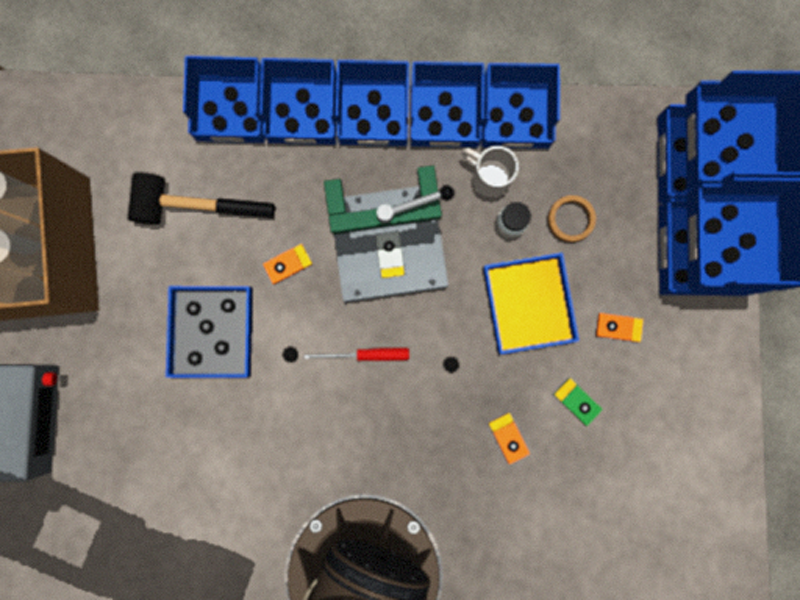

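The top view has +x up and +y left. The press is near (390,250) with the yellow thumb facing the robot, the yellow tray is at (530,303) on the right, and the grey tray is at (210,332) on the left. Next I'll measure them.

Run:
```python
from h import *
d=load('top0'); im=d['image']; h=cv2.cvtColor(im,cv2.COLOR_BGR2HSV)
ym=cv2.inRange(h,(20,120,120),(35,255,255))
n,l,s,c=cv2.connectedComponentsWithStats(ym)
for i in range(1,n):
    if s[i,4]>25: print('yellow',s[i],c[i].round(1), onz(d,c[i],5 if s[i,4]>1000 else 35)[0].round(1))
i=max(range(1,n),key=lambda i:s[i,4]); r=cv2.minAreaRect(cv2.findContours((l==i).astype(np.uint8),0,1)[0][0].astype(np.float32)); b=cv2.boxPoints(r); P=onz(d,b,5); print('tray',P.round(1),P.mean(0),np.linalg.norm(P-np.roll(P,1,0),axis=1))
crop=im[90:200,195:300]; cv2.imwrite('pics/crop_top.png',cv2.resize(crop,None,fx=5,fy=5,interpolation=cv2.INTER_CUBIC))
d=load('scene0');crop=d['image'][165:285,185:295]; cv2.imwrite('pics/crop_sc.png',cv2.resize(crop,None,fx=5,fy=5,interpolation=cv2.INTER_CUBIC))
```

```text
yellow [188 156  12  15  95] [193.3 163.2] [592.6 127.2  35. ]
yellow [ 313  166   53   58 2312] [338.9 194.2] [ 510.7 -309.5    5. ]
yellow [244 171  15   7  83] [250.8 173.8] [564.1 -43.4  35. ]
yellow [405 203   7  16  86] [407.7 210.5] [ 463.7 -505.4   35. ]
yellow [355 242  14  15 105] [361.3 249. ] [ 349.2 -369.4   35. ]
yellow [313 264  16  12 102] [320.3 269.8] [ 287.3 -250.2   35. ]
tray [[ 575.9 -229.5    5. ]
 [ 601.9 -362.5    5. ]
 [ 446.4 -389.3    5. ]
 [ 420.8 -257.7    5. ]] [ 511.21816061 -309.7498044     5.        ] [157.66776895 135.48541996 157.81301482 134.07076315]
```

View pics/crop_top.png

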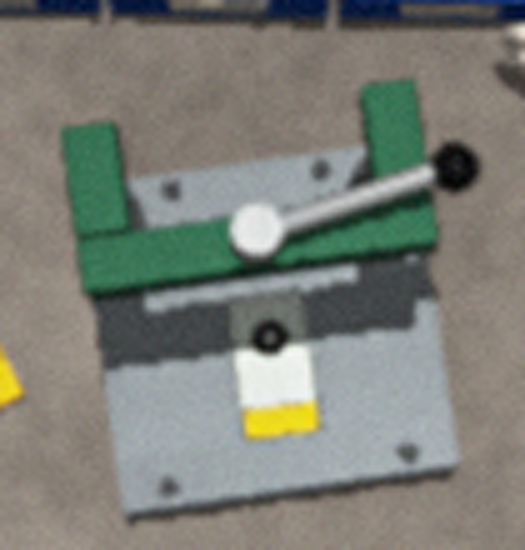

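View pics/crop_sc.png

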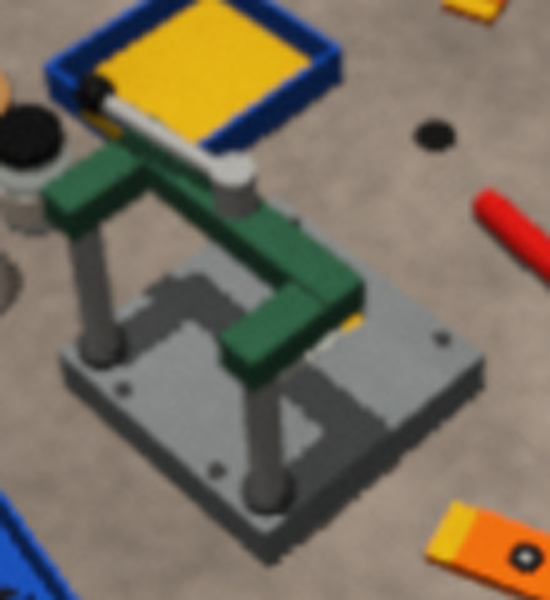

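Run:
```python
from h import *
d=load('top0')
c=np.array([(128,518),(458,465),(105,365),(269,337),(281,419),(244,437),(319,431),(234,352),(306,343)],float)
uv=(c-2)/5+[195,90]
P=onz(d,uv,38); print(P.round(1))
v=P[0]-P[1]; print('len',np.linalg.norm(v),'yaw press x',np.degrees(np.arctan2(-v[0],v[1])))
s=P[5]-P[7]
print(np.degrees(np.arctan2(-s[1],-s[0])))
# front-edge middle -> nest 75mm
yaw=np.arctan2(-v[0],v[1]); ex=np.array([np.cos(yaw),np.sin(yaw),0]); ey=np.array([-ex[1],ex[0],0])
print('nest from front edge',(P[0]+P[1])/2+75*ex)
print('nest from thumb (fl)', onz(d,[250.8,173.8],35)[0]+33*ex)
for nest in [onz(d,[250.8,173.8],35)[0]+33*ex]:
  for q in [(28,0,130),(28,95,130),(28,-95,130),(28,95,160),(28,-95,160)]:
    X=nest+q[0]*ex+q[1]*ey; X[2]=38+q[2]; print(q,((proj(d,X)[0]-[195,90])*5+2).round())
```

```text
[[ 504.8   45.5   38. ]
 [ 539.5 -148.2   38. ]
 [ 595.2   61.2   38. ]
 [ 613.7  -35.3   38. ]
 [ 565.   -43.3   38. ]
 [ 553.9  -21.7   38. ]
 [ 558.2  -65.9   38. ]
 [ 604.4  -14.8   38. ]
 [ 610.6  -57.3   38. ]]
len 196.79506752938124 yaw press x 10.169552774565258
7.794633817819749
nest from front edge [595.97241807 -38.14517898  38.        ]
nest from thumb (fl) [596.62694389 -37.50335211  35.        ]
(28, 0, 130) [261. 280.]
(28, 95, 130) [ 86. 308.]
(28, -95, 130) [435. 252.]
(28, 95, 160) [ 80. 298.]
(28, -95, 160) [439. 242.]
```

Nest, thumb and bar agree across features: nest ≈ (596,-38), yaw ≈ 10°. The moves have no lean axis, so I'll test in free air how the arm handles a pose that can't be reached, and whether the tool leans.

Emit:
drive_tool(steps=[[0,0,4,0,1],[0,0,8,0,1],[0,0,12,0,1],[0,0,16,0,1],[1,4,18,0,1],[2,8,18,0,1],[3,12,18,0,1],[4,16,18,0,1],[5,20,18,0,1],[6,24,18,0,1]])

```text
t: 0.93
eef_pos: [235.2, 842.1, 410.6]
ee_rot: [-0.441, -3.11, 0.002]
force: [1.1, 1.1, 1.5]
width: 85.4
```

```bash
cat >> h.py <<'E'
def st():
    from scipy.spatial.transform import Rotation as Ro
    o=robot.get_obs(); z=Ro.from_rotvec(o['ee_rot']).as_matrix()
    print('t',round(o['t'],2),'p',o['eef_pos'].round(1),'zaxis',z[:,2].round(3),'yaxis',z[:,1].round(3),'q',o['joint_positions'].round(3),'F',o['force'].round(1),'w',round(o['width'],1))
E
python3 -c "
from h import *
st()"
```

```text
t 0.93 p [235.2 842.1 410.6] zaxis [-0.    -0.001 -1.   ] yaxis [ 0.278  0.961 -0.001] q [ 1.264  0.806  0.576  0.     1.761 -0.025] F [1.1 1.1 1.5] w 85.4
```

Emit:
drive_tool(steps=[[1,4,0,0,1],[2,8,0,0,1],[3,12,0,0,1],[4,16,0,0,1],[5,20,0,0,1],[6,24,0,0,1]])

```text
t: 1.43
eef_pos: [252.9, 921.2, 370.4]
ee_rot: [0.44, 3.105, 0.062]
force: [0.2, 0.3, 2.1]
width: 85.3
```

```bash
python3 -c "
from h import *
st()"
```

```text
t 1.43 p [252.9 921.2 370.4] zaxis [ 0.011  0.038 -0.999] yaxis [0.278 0.96  0.04 ] q [ 1.271e+00  1.015e+00  2.350e-01  1.000e-03  1.852e+00 -1.800e-02] F [0.2 0.3 2.1] w 85.3
```

An unreachable pose makes the tool lean outward (z axis tilted 0.04). I'll push further, then come back and see whether the lean stays.

Emit:
drive_tool(steps=[[1,4,0,0,1],[2,8,0,0,1],[3,12,0,0,1],[4,16,0,0,1],[5,20,0,0,1],[6,24,0,0,1],[7,28,0,0,1],[8,32,0,0,1]])

```text
t: 2.1
eef_pos: [259.6, 960.7, 307.2]
ee_rot: [0.44, 3.099, 0.119]
force: [-0.4, -0.3, -0.2]
width: 85.7
```

```bash
python3 -c "
from h import *
st()"
```

```text
t 2.1 p [259.6 960.7 307.2] zaxis [ 0.02   0.074 -0.997] yaxis [0.277 0.958 0.076] q [ 1.276  1.082  0.236  0.002  1.748 -0.013] F [-0.4 -0.3 -0.2] w 85.7
```

Emit:
drive_tool(steps=[[-1,-4,0,0,1],[-2,-8,0,0,1],[-3,-12,0,0,1],[-4,-16,0,0,1]])

```text
t: 2.43
eef_pos: [238.0, 873.4, 307.9]
ee_rot: [0.439, 3.099, 0.119]
force: [0.4, 0.6, 0.6]
width: 85.0
```

```bash
python3 -c "
from h import *
st()"
```

```text
t 2.43 p [238.  873.4 307.9] zaxis [ 0.02   0.074 -0.997] yaxis [0.277 0.958 0.076] q [ 1.27   0.811  0.799  0.003  1.455 -0.019] F [0.4 0.6 0.6] w 85.0
```

The lean is kept between calls (now 4.4°), so lean can be built up by pushing against the reach limit. The jaws, though, must lie across the lean. I'll turn by about 160° and push outward to cancel this lean, then come back to 90° and lean properly.

Emit:
drive_tool(steps=[[0,0,2,7,1],[0,0,4,14,1],[0,0,6,21,1],[0,0,8,28,1],[0,0,8,35,1],[0,0,8,42,1],[0,0,8,49,1],[0,0,8,56,1],[0,0,8,63,1],[0,0,8,70,1]])

```text
t: 3.27
eef_pos: [238.4, 874.3, 389.0]
ee_rot: [1.414, -2.763, -0.105]
force: [0.1, -0.2, 0.2]
width: 85.8
```

Emit:
drive_tool(steps=[[0,0,0,7,1],[0,0,0,14,1],[0,0,0,21,1],[0,0,0,28,1],[0,0,0,35,1],[0,0,0,42,1],[0,0,0,49,1],[0,0,0,56,1],[0,0,0,63,1],[0,0,0,70,1]])

```text
t: 4.1
eef_pos: [238.4, 874.4, 388.8]
ee_rot: [2.716, -1.438, -0.053]
force: [0.1, -0.1, -0.4]
width: 85.4
```

Emit:
drive_tool(steps=[[0,0,0,7,1],[1,4,0,14,1],[2,8,0,20,1],[3,12,0,20,1],[4,16,0,20,1],[5,20,0,20,1]])

```text
t: 4.6
eef_pos: [243.4, 906.9, 344.5]
ee_rot: [2.95, -0.97, -0.038]
force: [0.1, -1.1, -0.1]
width: 85.3
```

```bash
python3 -c "
from h import *
st()"
```

```text
t 4.6 p [243.4 906.9 344.5] zaxis [-0.035 -0.026 -0.999] yaxis [-0.593 -0.804  0.042] q [ 1.266  1.042  0.235  0.027  1.899 -2.803] F [ 0.1 -1.1 -0.1] w 85.3
```

Emit:
drive_tool(steps=[[1,4,0,0,1],[2,8,0,0,1],[3,12,0,0,1],[4,16,0,0,1],[5,20,0,0,1],[6,24,0,0,1]])

```text
t: 5.1
eef_pos: [248.3, 938.9, 297.8]
ee_rot: [-2.984, 0.976, 0.042]
force: [-0.2, -0.1, 0.9]
width: 85.4
```

```bash
python3 -c "
from h import *
st()"
```

```text
t 5.1 p [248.3 938.9 297.8] zaxis [-0.025  0.01  -1.   ] yaxis [-0.591 -0.807  0.006] q [ 1.271  1.091  0.236  0.028  1.813 -2.803] F [-0.2 -0.1  0.9] w 85.4
```

Emit:
drive_tool(steps=[[-1,-4,2,-7,1],[-1,-4,6,-14,1],[-1,-4,10,-21,1],[-1,-4,14,-28,1],[-1,-4,18,-35,1],[-1,-5,22,-42,1],[-1,-6,26,-49,1],[-2,-7,30,-56,1],[-2,-8,34,-63,1],[-2,-9,38,-70,1]])

```text
t: 5.93
eef_pos: [215.2, 807.5, 581.8]
ee_rot: [-1.9, 2.444, 0.064]
force: [-0.2, -0.7, 0.9]
width: 85.7
```

```bash
python3 -c "
from h import *
st()"
```

```text
t 5.93 p [215.2 807.5 581.8] zaxis [ 0.01   0.06  -0.998] yaxis [-0.969  0.247  0.005] q [ 1.27   0.775  0.235  0.01   2.071 -1.617] F [-0.2 -0.7  0.9] w 85.7
```

Emit:
drive_tool(steps=[[0,0,4,0,1],[0,0,8,0,1],[0,0,12,0,1],[0,0,16,0,1],[0,0,20,0,1],[0,0,24,0,1],[0,0,28,0,1],[0,0,32,0,1],[0,0,36,0,1],[0,0,40,0,1]])

```text
t: 6.77
eef_pos: [184.9, 694.5, 717.7]
ee_rot: [-1.894, 2.421, 0.088]
force: [-0.0, -0.4, 0.4]
width: 85.1
```

```bash
python3 -c "
from h import *
st()"
```

```text
t 6.77 p [184.9 694.5 717.7] zaxis [ 0.017  0.086 -0.996] yaxis [-0.971  0.24   0.005] q [ 1.263  0.595  0.236  0.013  2.224 -1.627] F [-0.  -0.4  0.4] w 85.1
```

Emit:
drive_tool(steps=[[-1,-3,2,0,1],[-2,-6,4,0,1],[-3,-9,6,0,1],[-4,-13,8,0,1],[-5,-16,10,0,1],[-6,-20,12,0,1],[-7,-23,14,0,1],[-8,-27,16,0,1],[-9,-30,18,0,1],[-10,-33,20,0,1]])

```text
t: 7.6
eef_pos: [84.0, 361.5, 918.9]
ee_rot: [-1.893, 2.42, 0.09]
force: [-0.6, 0.2, 1.1]
width: 85.5
```

```bash
python3 -c "
from h import *
st()"
```

```text
t 7.6 p [ 84.  361.5 918.9] zaxis [ 0.017  0.088 -0.996] yaxis [-0.971  0.241  0.004] q [ 1.249  0.185  0.274  0.022  2.594 -1.63 ] F [-0.6  0.2  1.1] w 85.5
```

Joint 5 is close to its limit (2.59 of 2.69). I'll keep pushing in and up.

Emit:
drive_tool(steps=[[-1,-3,2,0,1],[-2,-6,4,0,1],[-3,-9,6,0,1],[-4,-13,8,0,1],[-5,-16,10,0,1],[-6,-20,12,0,1]])

```text
t: 8.1
eef_pos: [43.3, 257.3, 961.9]
ee_rot: [-1.857, 2.375, 0.142]
force: [-0.4, 1.0, 0.3]
width: 85.3
```

```bash
python3 -c "
from h import *
st()"
```

```text
t 8.1 p [ 43.3 257.3 961.9] zaxis [ 0.039  0.15  -0.988] yaxis [-0.97   0.242 -0.002] q [ 1.28   0.064  0.235  0.012  2.686 -1.606] F [-0.4  1.   0.3] w 85.3
```

Emit:
drive_tool(steps=[[-1,-4,0,0,1],[-2,-8,0,0,1],[-3,-12,0,0,1],[-4,-16,0,0,1]])

```text
t: 8.43
eef_pos: [2.0, 101.9, 950.1]
ee_rot: [-1.856, 2.372, 0.141]
force: [0.8, -0.7, 1.5]
width: 85.5
```

```bash
python3 -c "
from h import *
st()"
```

```text
t 8.43 p [  2.  101.9 950.1] zaxis [ 0.042  0.151 -0.988] yaxis [-0.971  0.241 -0.005] q [ 1.174 -0.212  0.511  0.044  2.686 -1.683] F [ 0.8 -0.7  1.5] w 85.5
```

Emit:
drive_tool(steps=[[0,1,4,0,1],[0,2,8,0,1],[1,3,12,0,1],[1,4,16,0,1],[1,5,20,0,1],[1,6,24,0,1]])

```text
t: 8.93
eef_pos: [9.7, 159.9, 965.7]
ee_rot: [-1.841, 2.356, 0.16]
force: [1.1, -0.1, 0.7]
width: 85.5
```

```bash
python3 -c "
from h import *
st()"
```

```text
t 8.93 p [  9.7 159.9 965.7] zaxis [ 0.05   0.174 -0.983] yaxis [-0.97   0.242 -0.006] q [ 1.341 -0.103  0.377 -0.02   2.686 -1.575] F [ 1.1 -0.1  0.7] w 85.5
```

Emit:
drive_tool(steps=[[1,3,30,0,1]])

```text
t: 9.02
eef_pos: [11.3, 167.8, 971.1]
ee_rot: [-1.83, 2.342, 0.177]
force: [0.3, 0.6, -0.5]
width: 85.3
```

Emit:
drive_tool(steps=[[1,3,30,0,1]])

```text
t: 9.1
eef_pos: [12.8, 174.7, 977.1]
ee_rot: [-1.817, 2.326, 0.197]
force: [-0.4, -0.5, 0.2]
width: 85.2
```

```bash
python3 -c "
from h import *
st()"
```

```text
t 9.1 p [ 12.8 174.7 977.1] zaxis [ 0.062  0.216 -0.974] yaxis [-0.97   0.243 -0.008] q [ 1.355 -0.072  0.301 -0.033  2.686 -1.574] F [-0.4 -0.5  0.2] w 85.2
```

One-row calls add about 1.2° each. I'll continue.

Emit:
drive_tool(steps=[[1,3,30,0,1]])

```text
t: 9.18
eef_pos: [14.4, 181.2, 982.6]
ee_rot: [-1.805, 2.31, 0.216]
force: [0.6, -0.1, 1.0]
width: 85.4
```

Emit:
drive_tool(steps=[[1,3,30,0,1]])

```text
t: 9.27
eef_pos: [16.1, 186.2, 987.0]
ee_rot: [-1.795, 2.297, 0.232]
force: [1.6, 6.0, 17.2]
width: 85.3
```

Emit:
drive_tool(steps=[[1,3,30,0,1]])

```text
t: 9.35
eef_pos: [18.6, 184.2, 987.3]
ee_rot: [-1.796, 2.296, 0.237]
force: [0.0, 0.1, 0.4]
width: 85.5
```

Emit:
drive_tool(steps=[[1,3,30,0,1]])

```text
t: 9.43
eef_pos: [20.7, 179.9, 988.8]
ee_rot: [-1.794, 2.29, 0.248]
force: [0.2, -0.0, -0.2]
width: 85.1
```

Emit:
drive_tool(steps=[[1,3,30,0,1]])

```text
t: 9.52
eef_pos: [23.1, 176.4, 990.3]
ee_rot: [-1.791, 2.286, 0.259]
force: [-0.1, 0.5, 0.2]
width: 85.4
```

Emit:
drive_tool(steps=[[1,3,30,0,1]])

```text
t: 9.6
eef_pos: [25.8, 173.5, 991.6]
ee_rot: [-1.788, 2.281, 0.271]
force: [0.4, 0.4, -0.5]
width: 86.0
```

```bash
python3 -c "
from h import *
st()"
```

```text
t 9.6 p [ 25.8 173.5 991.6] zaxis [ 0.067  0.284 -0.956] yaxis [-0.971  0.238  0.003] q [ 1.093 -0.073  0.235  0.163  2.686 -1.65 ] F [ 0.4  0.4 -0.5] w 86.0
```

Lean is now 17°, and this corner is used up because joint 3 is at its limit. I'll swing towards the press azimuth, high up, turning -66° on the way, and get the rest of the lean at the outer reach limit.

Emit:
drive_tool(steps=[[4,0,-2,-7,1],[8,0,-4,-14,1],[12,0,-6,-21,1],[16,0,-8,-28,1],[20,0,-10,-35,1],[24,0,-12,-42,1],[28,0,-14,-49,1],[32,0,-16,-56,1],[36,0,-18,-63,1],[40,0,-20,-67,1]])

```text
t: 10.43
eef_pos: [333.1, 172.1, 837.8]
ee_rot: [-0.419, 2.817, 0.066]
force: [0.2, 0.3, 1.4]
width: 85.5
```

```bash
python3 -c "
from h import *
st()"
```

```text
t 10.43 p [333.1 172.1 837.8] zaxis [ 0.279  0.087 -0.956] yaxis [-0.291  0.957  0.002] q [ 0.434 -0.131  0.94  -0.043  2.038 -1.457] F [0.2 0.3 1.4] w 85.5
```

Emit:
drive_tool(steps=[[4,0,-1,-3,1],[8,0,-2,-7,1],[12,0,-3,-7,1],[16,0,-5,-7,1],[20,0,-7,-7,1],[24,0,-9,-7,1],[28,0,-11,-7,1],[32,0,-13,-7,1],[36,0,-15,-7,1],[40,0,-17,-7,1]])

```text
t: 11.27
eef_pos: [714.2, 171.9, 676.0]
ee_rot: [-0.255, 2.836, 0.042]
force: [-0.0, -0.4, 1.3]
width: 85.3
```

Emit:
drive_tool(steps=[[30,5,10,0,1]])

```text
t: 11.35
eef_pos: [743.8, 176.0, 678.7]
ee_rot: [-0.255, 2.848, 0.04]
force: [2.0, 0.7, -0.3]
width: 85.7
```

Emit:
drive_tool(steps=[[30,5,10,0,1]])

```text
t: 11.43
eef_pos: [767.9, 180.8, 692.6]
ee_rot: [-0.255, 2.842, 0.041]
force: [1.0, 0.8, 1.7]
width: 85.5
```

Emit:
drive_tool(steps=[[30,5,10,0,1]])

```text
t: 11.52
eef_pos: [787.6, 184.4, 701.8]
ee_rot: [-0.255, 2.836, 0.042]
force: [0.9, 1.0, 1.3]
width: 85.4
```

```bash
python3 -c "
from h import *
st()"
```

```text
t 11.52 p [787.6 184.4 701.8] zaxis [ 0.286  0.055 -0.957] yaxis [-0.179  0.984  0.003] q [ 1.930e-01  5.690e-01  3.690e-01 -1.000e-03  1.908e+00 -1.557e+00] F [0.9 1.  1.3] w 85.4
```

Emit:
drive_tool(steps=[[30,6,5,0,1]])

```text
t: 11.6
eef_pos: [815.1, 189.6, 700.1]
ee_rot: [-0.254, 2.82, 0.045]
force: [127.1, 27.4, 79.5]
width: 85.7
```

Emit:
drive_tool(steps=[[30,6,5,0,1]])

```text
t: 11.68
eef_pos: [838.9, 193.7, 674.9]
ee_rot: [-0.254, 2.819, 0.046]
force: [3.4, -0.0, -2.1]
width: 85.3
```

Emit:
drive_tool(steps=[[30,6,5,0,1]])

```text
t: 11.77
eef_pos: [862.2, 197.6, 669.0]
ee_rot: [-0.251, 2.782, 0.052]
force: [0.3, -0.7, 0.4]
width: 85.5
```

Emit:
drive_tool(steps=[[30,6,5,0,1]])

```text
t: 11.85
eef_pos: [883.3, 201.2, 661.6]
ee_rot: [-0.248, 2.751, 0.057]
force: [-0.7, -0.0, 1.1]
width: 85.5
```

Emit:
drive_tool(steps=[[30,6,5,0,1]])

```text
t: 11.93
eef_pos: [904.1, 204.8, 652.1]
ee_rot: [-0.246, 2.724, 0.062]
force: [-0.7, -1.1, 0.4]
width: 85.5
```

Emit:
drive_tool(steps=[[30,6,5,0,1]])

```text
t: 12.02
eef_pos: [924.7, 208.2, 641.9]
ee_rot: [-0.244, 2.699, 0.066]
force: [-0.2, -0.1, 0.1]
width: 85.5
```

Emit:
drive_tool(steps=[[30,6,5,0,1]])

```text
t: 12.1
eef_pos: [944.9, 211.6, 631.8]
ee_rot: [-0.241, 2.673, 0.07]
force: [-0.1, -0.3, -0.3]
width: 85.5
```

Emit:
drive_tool(steps=[[30,6,5,0,1]])

```text
t: 12.18
eef_pos: [964.7, 215.0, 621.9]
ee_rot: [-0.239, 2.647, 0.074]
force: [0.4, -0.7, 0.1]
width: 85.3
```

```bash
python3 -c "
from h import *
st()"
```

```text
t 12.18 p [964.7 215.  621.9] zaxis [ 0.458  0.094 -0.884] yaxis [-0.182  0.983  0.01 ] q [ 0.186  0.778  0.236  0.008  1.642 -1.563] F [ 0.4 -0.7  0.1] w 85.3
```

The lean is now 27.8° towards yaw 11.6°, with the jaws level. One reading during that push was about 150 N (127, 27, 80). The tool was in free air, so it was probably a jolt as joint 3 hit its stop. It is above the 120 N limit, so I'll say so in the report. I won't push against the limits at speed again.

Now I move to above the thumb end with the fingers shut.

Emit:
drive_tool(steps=[[-1,-0.5,-0.5,0,1],[-3,-2,-2,0,0],[-6,-4,-4,-1,-1],[-10,-6.5,-7,-1.5,-1],[-13,-8.5,-9,-1.5,-1],[-17,-11,-11.5,-1.5,-1],[-20,-13,-14,-1.5,-1],[-24,-15.5,-16.5,-1.5,-1],[-27,-18,-19,-1.5,-1],[-30,-20,-21,-1.5,-1]])

```text
t: 13.02
eef_pos: [728.4, 60.6, 460.4]
ee_rot: [-0.204, 2.65, 0.066]
force: [0.6, -0.5, 0.7]
width: -0.2
```

```bash
python3 -c "
from h import *
st()"
```

```text
t 13.02 p [728.4  60.6 460.4] zaxis [ 0.459  0.082 -0.884] yaxis [-0.156  0.988  0.011] q [-0.     0.212  1.54   0.104  0.913 -1.769] F [ 0.6 -0.5  0.7] w -0.2
```

Emit:
drive_tool(steps=[[0,0,0,0,-1],[0,0,0,0,-1]])

```text
t: 13.18
eef_pos: [728.1, 60.1, 460.0]
ee_rot: [-0.202, 2.653, 0.065]
force: [0.5, 0.4, 1.0]
width: 0.3
```

Emit:
drive_tool(steps=[[-3,-2,-1,0,-1],[-6,-4,-3,0,-1],[-9,-6,-6,0,-1],[-12,-8,-9,0,-1],[-15.1,-10.1,-12,0,-1],[-15.1,-10.1,-16,0,-1],[-15.1,-10.1,-20,0,-1],[-15.1,-10.1,-24,0,-1],[-15.1,-10.1,-28,0,-1],[-15.1,-10.1,-32,0,-1]])

```text
t: 14.02
eef_pos: [581.6, -37.5, 171.9]
ee_rot: [-0.206, 2.647, 0.071]
force: [1.4, 1.8, -0.4]
width: 0.0
```

Emit:
drive_tool(steps=[[0,0,0,0,-1]])

```text
t: 14.1
eef_pos: [581.1, -36.3, 170.4]
ee_rot: [-0.206, 2.65, 0.075]
force: [-2.3, -0.5, -0.5]
width: -0.2
```

Run:
```python
from h import *
st()
N=np.array([596.3,-37.8]);a=np.radians(10.2);ex=np.array([np.cos(a),np.sin(a)]);ey=np.array([-ex[1],ex[0]])
p=robot.get_obs()['eef_pos'];q=p[:2]-N;print('press',q@ex,q@ey,p[2]-38)
for n,b in(('top',(170,60,330,240)),('scene',(165,130,325,290))):
    d=grab(n,n+'1');cv2.imwrite(f'pics/{n}1c.png',cv2.resize(d['image'][b[1]:b[3],b[0]:b[2]],None,fx=3.6,fy=3.6,interpolation=cv2.INTER_CUBIC))
```

```text
t 14.1 p [581.1 -36.3 170.4] zaxis [ 0.459  0.089 -0.884] yaxis [-0.159  0.987  0.017] q [-0.241  0.323  2.214  0.908  0.251 -2.814] F [-2.3 -0.5 -0.5] w -0.2
press -14.73932049972611 4.184290313300971 132.406989605901
```

View pics/top1c.png

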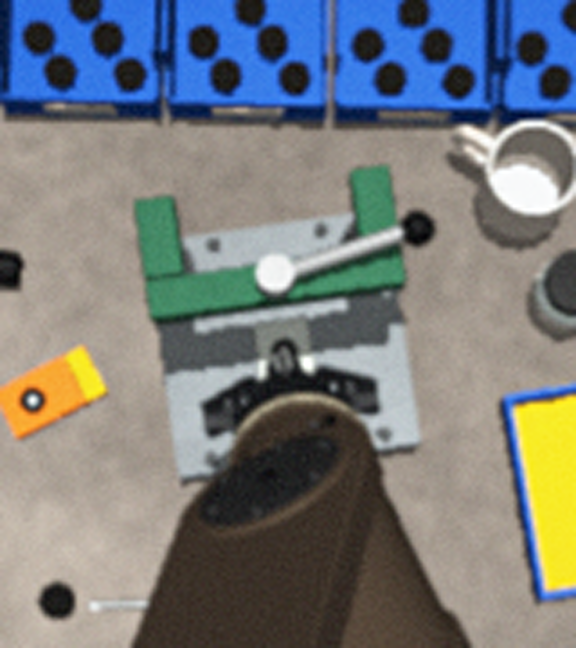

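View pics/scene1c.png

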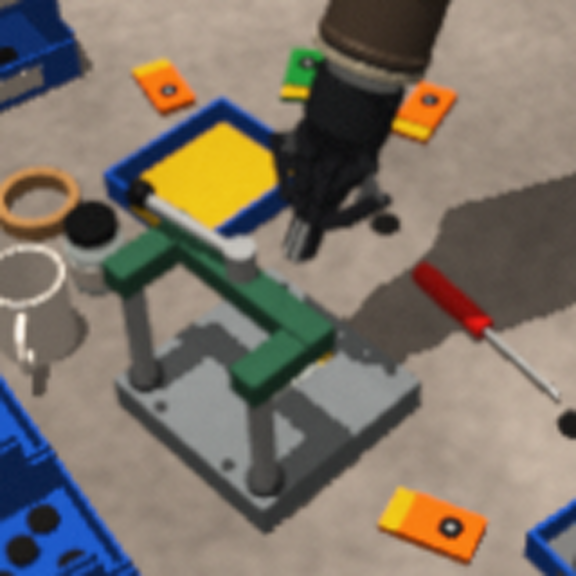

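The fingers are shut above the thumb end, clear of the bar. But joint 5 (0.25) and joint 6 (-2.81) are near their limits here, so I'll fit a simple arm model to the logged poses and check that the press and grasp poses can be reached.

```bash
cat > kin.py <<'E'
import numpy as np
from scipy.optimize import least_squares
from scipy.spatial.transform import Rotation as Ro
D=[([1.242,.48,1.596,0,1.065,-.047],[180.7,624.4,231.3]),([1.264,.806,.576,0,1.761,-.025],[235.2,842.1,410.6]),([1.271,1.015,.235,.001,1.852,-.018],[252.9,921.2,370.4]),
([1.276,1.082,.236,.002,1.748,-.013],[259.6,960.7,307.2]),([1.27,.811,.799,.003,1.455,-.019],[238,873.4,307.9]),([1.266,1.042,.235,.027,1.899,-2.803],[243.4,906.9,344.5]),
([1.249,.185,.274,.022,2.594,-1.63],[84,361.5,918.9]),([.434,-.131,.94,-.043,2.038,-1.457],[333.1,172.1,837.8]),([.186,.778,.236,.008,1.642,-1.563],[964.7,215,621.9]),
([0,.212,1.54,.104,.913,-1.769],[728.4,60.6,460.4]),([-.241,.323,2.214,.908,.251,-2.814],[581.1,-36.3,170.4])]
Rz=lambda a:Ro.from_euler('z',a); Ry=lambda a:Ro.from_euler('y',a)
def fk(q,P):
    a0,d0,L1,L2,e,T=P
    R=Rz(q[0]); p=np.array([0,0,d0])+R.apply([a0,0,0])
    R=R*Ry(q[1]); p=p+R.apply([0,0,L1]); R=R*Ry(q[2]); p=p+R.apply([e,0,L2])
    R=R*Rz(s4*q[3])*Ry(q[4]); p=p+R.apply([0,0,T]); R=R*Rz(s6*q[5]); return p,R
s4=s6=1
best=None
for a in(1,-1):
  s4=a
  r=least_squares(lambda P:np.concatenate([fk(q,P)[0]-p for q,p in D]),[0,400,500,500,0,200])
  if best is None or r.cost<best[0].cost: best=(r,a)
r,s4=best; P=r.x
if __name__=='__main__':
    print(P.round(1),s4,np.abs(r.fun).max()); 
    for b in (1,-1):
        s6=b
        for q,rv in((D[-1][0],[-.206,2.65,.075]),(D[0][0],[-.441,-3.11,.002]),(D[9][0],[-.204,2.65,.066])): 
            print(b,(fk(q,P)[1].inv()*Ro.from_rotvec(rv)).as_rotvec().round(2))
E
python3 kin.py
```

```text
[ -6.9 336.9 600.8 446.3  34.1 393.7] 1 28.5416210071474
1 [-0.    0.    1.57]
1 [0.   0.   1.57]
1 [-0.    0.    1.57]
-1 [-0.    0.    2.23]
-1 [0.   0.   1.48]
-1 [ 0.    0.   -1.97]
```

```bash
python3 - <<'E'
s=open('kin.py').read()
s=s.replace("a0,d0,L1,L2,e,T=P","a0,d0,L1,L2,e,T,e1,w=P").replace("R.apply([0,0,L1])","R.apply([e1,0,L1])").replace("R.apply([0,0,T])","R.apply([w,0,T])").replace("0,200])","0,200,0,0])")
s=s.replace("print(P.round(1)","print(r.fun.reshape(-1,3).round(1));print(P.round(1)")
open('kin.py','w').write(s)
E
python3 kin.py
```

```text
[[ 27.1 -15.2   2.5]
 [ 28.1 -11.1   2.3]
 [ 28.6  -9.3   0.7]
 [ 28.6  -8.9  -1. ]
 [ 28.5 -10.5   0. ]
 [ 28.7 -10.2   2.7]
 [ 28.3 -12.2   5.3]
 [ 11.6 -28.   -0.5]
 [ 12.5 -28.   -6.8]
 [  2.  -27.6  -6.7]
 [  3.3 -10.9   1.3]]
[1.530e+01 3.307e+02 6.029e+02 4.472e+02 3.630e+01 3.833e+02 3.000e-01
 2.430e+01] 1 28.667571154808428
1 [-0.    0.    1.57]
1 [0.   0.   1.57]
1 [-0.    0.    1.57]
-1 [-0.    0.    2.23]
-1 [0.   0.   1.48]
-1 [ 0.    0.   -1.97]
```

```bash
sed -i "s/e1,w=P/e1,w,b=P/; s/R.apply(\[a0,0,0\])/R.apply([a0,b,0])/; s/0,200,0,0\])/0,200,0,0,0])/" kin.py
cat > ik.py <<'E'
from kin import *
import kin
from scipy.optimize import least_squares
lo=np.array([-2.75,-.82,.23,-1.56,.09,-2.92]);hi=np.array([2.75,2.05,2.67,4.7,2.69,2.92])
tz=Rz(np.pi/2)
def ik(p,R,q0):
    f=lambda q:np.r_[(fk(q,P)[0]-p)/10,((fk(q,P)[1]*tz).inv()*R).as_rotvec()*20]
    r=least_squares(f,np.clip(q0,lo+1e-3,hi-1e-3),bounds=(lo,hi)); return r.x,r.cost
N=np.array([596.3,-37.8,38]);a=np.radians(10.2);ex=np.array([np.cos(a),np.sin(a),0]);ey=np.array([-ex[1],ex[0],0]);ez=np.array([0,0,1.])
W=lambda x,y,z:N+x*ex+y*ey+z*ez
def Rlean(deg,yaw=10.2,flip=False):
    t=np.radians(deg);y=np.radians(yaw);h=np.array([np.cos(y),np.sin(y),0]);zz=np.sin(t)*h-np.cos(t)*ez
    yy=np.array([-h[1],h[0],0])*(-1 if flip else 1); return Ro.from_matrix(np.c_[np.cross(yy,zz),yy,zz])
E
python3 kin.py
python3 - <<'E'
from ik import *
q=np.array(D[-1][0])
q0s=[q,[-.1,.5,2,0,.3,-1.6],[-.1,.8,2.2,0.5,.3,1],[-.2,.8,2.2,3.,.3,1],[-.2,.8,2.2,-1.,.3,-.7],[-.2,.8,2.2,2,.3,2]]
for fl in(False,True):
 for L in(20,25,28,32):
  for yaw in (10.2,4):
   out=[]
   for X in((-20,0,30),(-20,0,2),(-20,0,-17),(26,0,8),(26,0,40),(-30,0,60)):
    b=min((ik(W(*X),Rlean(L,yaw,fl),q0) for q0 in q0s),key=lambda s:s[1]); out.append((round(b[1],2),b[0].round(2)[[3,4,5]].tolist()))
   print(fl,L,yaw,out)
E
```

```text
[[ 0.3 -0.1  0. ]
 [-0.2 -0.1 -0. ]
 [-0.2  0.   0. ]
 [-0.3 -0.1 -0.3]
 [ 0.1  0.   0.1]
 [ 0.2  0.1  0.4]
 [ 0.1 -0.1  0.2]
 [ 0.  -0.1 -0. ]
 [ 0.1  0.4 -0.2]
 [-0.1  0.2 -0.3]
 [ 0.1 -0.4  0.1]]
[-4.000e-01  3.182e+02  5.972e+02  4.452e+02  3.320e+01  3.721e+02
 -0.000e+00 -1.000e-01  3.030e+01] 1 0.43041433944750906
1 [-0.    0.    1.57]
1 [0.   0.   1.57]
1 [-0.    0.    1.57]
-1 [-0.    0.    2.23]
-1 [0.   0.   1.48]
-1 [ 0.    0.   -1.97]
False 20 10.2 [(np.float64(0.0), [0.88, 0.17, -2.8]), (np.float64(0.02), [1.43, 0.13, 2.92]), (np.float64(0.0), [1.63, 0.13, 2.72]), (np.float64(0.0), [0.79, 0.17, -2.68]), (np.float64(0.0), [0.56, 0.22, -2.45]), (np.float64(0.0), [0.65, 0.22, -2.59])]
False 20 4 [(np.float64(0.0), [0.76, 0.12, -2.56]), (np.float64(0.02), [1.56, 0.09, 2.92]), (np.float64(0.0), [1.89, 0.09, 2.59]), (np.float64(0.0), [0.63, 0.12, -2.4]), (np.float64(0.0), [0.4, 0.19, -2.17]), (np.float64(0.0), [0.51, 0.18, -2.32])]
False 25 10.2 [(np.float64(0.0), [1.83, 0.18, 2.51]), (np.float64(0.0), [2.17, 0.21, 2.15]), (np.float64(0.0), [2.34, 0.24, 1.98]), (np.float64(0.
[... 2626 characters left out ...]
(np.float64(0.0), [2.66, 0.28, -1.35]), (np.float64(0.0), [2.73, 0.33, -1.42]), (np.float64(0.0), [2.53, 0.19, -1.18]), (np.float64(0.0), [2.19, 0.14, -0.84]), (np.float64(0.0), [2.21, 0.17, -0.9])]
True 32 10.2 [(np.float64(0.0), [2.42, 0.36, -1.28]), (np.float64(0.0), [2.54, 0.42, -1.4]), (np.float64(0.0), [2.6, 0.47, -1.47]), (np.float64(0.0), [2.46, 0.34, -1.26]), (np.float64(0.0), [2.28, 0.28, -1.08]), (np.float64(0.0), [2.25, 0.31, -1.11])]
True 32 4 [(np.float64(0.0), [2.68, 0.35, -1.38]), (np.float64(0.0), [2.76, 0.42, -1.47]), (np.float64(0.0), [2.8, 0.47, -1.51]), (np.float64(0.0), [2.72, 0.33, -1.38]), (np.float64(0.0), [2.59, 0.25, -1.24]), (np.float64(0.0), [2.55, 0.29, -1.25])]
```

The fitted arm model matches the poses to 0.4 mm. It shows that with this jaw sense joint 6 runs past its range lower down. With the jaws a half turn the other way, every pose is reachable. So I go back out, turn -180° (lean then points inward), and push outward gently until the lean is about 30° outward.

Run:
```python
from ik import *
for j2 in(.8,.85,.95):
    for L in (-28,0,30):
        q=[.186,j2,.27,0,np.pi-np.radians(L)-j2-.27,1.57]; print(j2,L,round(q[4],2),fk(q,P)[0].round(0),fk(q,P)[1].apply([0,0,1]).round(2))
# tray placements, flipped
q0s=[[-.5,.8,2.,2.2,.3,-1],[-.5,.8,2.,1.5,.5,0],[-.5,.6,1.9,.5,.6,.5],[-.5,.6,1.9,1,.6,1.5]]
for yaw in (10.3,-10,-30):
  for X in((511,-310,200),(560,-301,60),(560,-301,25)):
    b=min((ik(np.array(X),Rlean(30,yaw,True),q0) for q0 in q0s),key=lambda s:s[1]); print(yaw,X,b[1].round(3),b[0].round(2))
```

```text
0.8 -28 2.56 [643. 152. 590.] [-0.46 -0.09 -0.88]
0.8 0 2.07 [815. 184. 547.] [-0. -0. -1.]
0.8 30 1.55 [997. 218. 597.] [ 0.49  0.09 -0.87]
0.85 -28 2.51 [671. 157. 548.] [-0.46 -0.09 -0.88]
0.85 0 2.02 [843. 189. 504.] [ 0.  0. -1.]
0.85 30 1.5 [1026.  224.  554.] [ 0.49  0.09 -0.87]
0.95 -28 2.41 [722. 167. 459.] [-0.46 -0.09 -0.88]
0.95 0 1.92 [894. 199. 415.] [ 0.  0. -1.]
0.95 30 1.4 [1076.  233.  465.] [ 0.49  0.09 -0.87]
10.3 (511, -310, 200) 0.0 [-0.87  0.35  2.07  0.85  0.62 -0.16]
10.3 (560, -301, 60) 0.0 [-0.79  0.63  2.09  1.34  0.44 -0.64]
10.3 (560, -301, 25) 0.0 [-0.79  0.69  2.1   1.5   0.42 -0.82]
-10 (511, -310, 200) 0.0 [-0.77  0.3   2.16  0.9   0.37  0.17]
-10 (560, -301, 60) 0.0 [-0.68  0.6   2.18  1.98  0.27 -0.87]
-10 (560, -301, 25) 0.0 [-0.68  0.67  2.19  2.22  0.31 -1.12]
-30 (511, -310, 200) 0.0 [-0.63  0.27  2.2   0.35  0.15  1.13]
-30 (560, -301, 60) 0.0 [-0.55  0.59  2.21  3.08  0.19 -1.53]
-30 (560, -301, 25) 0.0 [-0.55  0.67  2.22  3.1   0.27 -1.55]
```

Emit:
drive_tool(steps=[[0,0,3,0,-1],[0,0,7,0,-1],[0,0,11,0,-1],[0,1,15,0,-1],[0,3,19,0,-1],[1,5,22,0,-1],[2,8,25,0,-1],[3,11,27,0,-1],[5,14,29,0,-1],[7,17,31,0,-1]])

```text
t: 15.03
eef_pos: [651.1, 131.2, 490.1]
ee_rot: [-0.2, 2.638, 0.065]
force: [1.0, -1.2, 0.2]
width: -0.3
```

```bash
python3 -c "
from h import *
st()"
```

```text
t 15.03 p [651.1 131.2 490.1] zaxis [ 0.47   0.082 -0.879] yaxis [-0.153  0.988  0.01 ] q [ 0.146  0.084  1.63   0.015  0.931 -1.582] F [ 1.  -1.2  0.2] w -0.3
```

Emit:
drive_tool(steps=[[0,0,1,-7,-1],[0,0,2,-14,-1],[0,0,3,-21,-1],[0,0,4,-28,-1],[0,0,5,-35,-1],[0,0,6,-42,-1],[0,0,6,-49,-1],[0,0,6,-56,-1],[0,0,6,-63,-1],[0,0,6,-70,-1]])

```text
t: 15.87
eef_pos: [650.9, 129.9, 549.3]
ee_rot: [1.364, 2.308, -0.32]
force: [0.9, -0.0, -0.3]
width: 0.2
```

Emit:
drive_tool(steps=[[0,0,0,-7,-1],[0,0,0,-14,-1],[0,0,0,-21,-1],[0,0,0,-28,-1],[0,0,0,-35,-1],[0,0,0,-42,-1],[0,0,0,-49,-1],[0,0,0,-56,-1],[0,0,0,-63,-1],[0,0,0,-70,-1]])

```text
t: 16.7
eef_pos: [650.4, 130.1, 547.7]
ee_rot: [2.592, 1.173, -0.633]
force: [-0.2, 0.7, 0.2]
width: 0.5
```

```bash
python3 -c "
from h import *
st()"
```

```text
t 16.7 p [650.4 130.1 547.7] zaxis [-0.291 -0.373 -0.881] yaxis [ 0.755 -0.655  0.028] q [ 0.303  0.66   0.643 -0.346  2.224  0.866] F [-0.2  0.7  0.2] w 0.5
```

Emit:
drive_tool(steps=[[0,0,0,-7,-1],[0,0,0,-14,-1],[0,0,0,-21,-1],[0,0,0,-28,-1],[0,0,0,-35,-1],[0,0,0,-41,-1]])

```text
t: 17.2
eef_pos: [650.5, 129.7, 546.6]
ee_rot: [2.986, 0.199, -0.739]
force: [-0.4, -0.3, -0.4]
width: -0.2
```

```bash
python3 -c "
from h import *
st()"
```

```text
t 17.2 p [650.5 129.7 546.6] zaxis [-0.46  -0.088 -0.883] yaxis [ 0.139 -0.99   0.027] q [ 0.159  0.751  0.473 -0.021  2.406  1.585] F [-0.4 -0.3 -0.4] w -0.2
```

Emit:
drive_tool(steps=[[1.5,0.25,0,0,-1]])

```text
t: 17.28
eef_pos: [663.9, 130.6, 548.2]
ee_rot: [2.987, 0.193, -0.739]
force: [1.4, -0.6, 1.5]
width: -0.1
```

Emit:
drive_tool(steps=[[1.5,0.25,0,0,-1]])

```text
t: 17.37
eef_pos: [679.6, 134.0, 548.4]
ee_rot: [2.986, 0.204, -0.736]
force: [0.6, -0.6, 0.7]
width: 0.0
```

Emit:
drive_tool(steps=[[1.2,0.2,0,0,-1]])

```text
t: 17.45
eef_pos: [684.6, 135.3, 538.4]
ee_rot: [2.982, 0.207, -0.749]
force: [5.5, 1.1, 3.3]
width: 0.2
```

Emit:
drive_tool(steps=[[1,0.2,0,0,-1]])

```text
t: 17.53
eef_pos: [689.2, 136.9, 534.7]
ee_rot: [2.989, 0.214, -0.733]
force: [0.3, 0.2, 0.2]
width: 0.0
```

Emit:
drive_tool(steps=[[1,0.2,0,0,-1]])

```text
t: 17.62
eef_pos: [692.4, 138.3, 532.1]
ee_rot: [2.994, 0.22, -0.722]
force: [0.6, 0.7, -0.0]
width: 0.1
```

```bash
python3 -c "
from h import *
st()"
```

```text
t 17.62 p [692.4 138.3 532.1] zaxis [-0.449 -0.086 -0.889] yaxis [ 0.151 -0.988  0.019] q [ 0.161  0.882  0.235 -0.021  2.499  1.571] F [ 0.6  0.7 -0. ] w 0.1
```

Now at the limit without a jolt. Next come larger pushes, outward and slightly up.

Emit:
drive_tool(steps=[[2,0.3,1,0,-1]])

```text
t: 17.7
eef_pos: [695.5, 138.5, 531.1]
ee_rot: [3.0, 0.224, -0.707]
force: [-0.2, 0.3, -0.4]
width: -0.3
```

Emit:
drive_tool(steps=[[30,5,15,0,-1]])

```text
t: 17.78
eef_pos: [701.0, 138.6, 530.0]
ee_rot: [3.01, 0.227, -0.677]
force: [0.8, 1.2, 0.6]
width: -0.1
```

Emit:
drive_tool(steps=[[30,5,15,0,-1]])

```text
t: 17.87
eef_pos: [707.2, 138.8, 528.3]
ee_rot: [3.02, 0.229, -0.646]
force: [-0.7, 0.0, -0.5]
width: 0.2
```

Emit:
drive_tool(steps=[[30,5,15,0,-1]])

```text
t: 17.95
eef_pos: [713.5, 139.0, 526.4]
ee_rot: [3.029, 0.23, -0.616]
force: [0.7, 0.3, -0.1]
width: 0.1
```

Emit:
drive_tool(steps=[[30,5,15,0,-1]])

```text
t: 18.03
eef_pos: [720.0, 139.3, 524.5]
ee_rot: [3.038, 0.231, -0.585]
force: [-0.3, 0.1, 0.5]
width: -0.2
```

```bash
python3 -c "
from h import *
st()"
```

```text
t 18.03 p [720.  139.3 524.5] zaxis [-0.366 -0.067 -0.928] yaxis [ 0.153 -0.988  0.011] q [ 0.155  0.874  0.235 -0.014  2.414  1.565] F [-0.3  0.1  0.5] w -0.2
```

Emit:
drive_tool(steps=[[30,5,7,0,-1]])

```text
t: 18.12
eef_pos: [730.7, 140.4, 516.5]
ee_rot: [3.046, 0.232, -0.553]
force: [-0.0, -1.0, -0.3]
width: -0.2
```

Emit:
drive_tool(steps=[[30,5,7,0,-1]])

```text
t: 18.2
eef_pos: [742.6, 141.7, 506.2]
ee_rot: [3.054, 0.232, -0.522]
force: [0.4, -0.0, 0.8]
width: 0.0
```

Emit:
drive_tool(steps=[[30,5,7,0,-1]])

```text
t: 18.28
eef_pos: [754.1, 143.0, 497.0]
ee_rot: [3.062, 0.233, -0.49]
force: [-0.1, 0.9, -0.5]
width: 0.0
```

Emit:
drive_tool(steps=[[30,5,7,0,-1]])

```text
t: 18.37
eef_pos: [765.5, 144.3, 488.5]
ee_rot: [3.069, 0.233, -0.456]
force: [-0.3, -0.1, -0.6]
width: -0.0
```

Emit:
drive_tool(steps=[[30,5,7,0,-1]])

```text
t: 18.45
eef_pos: [777.0, 145.7, 480.5]
ee_rot: [3.077, 0.234, -0.421]
force: [0.2, 0.3, 0.3]
width: -0.1
```

Emit:
drive_tool(steps=[[30,5,7,0,-1]])

```text
t: 18.53
eef_pos: [788.6, 147.1, 472.8]
ee_rot: [3.084, 0.235, -0.385]
force: [-0.2, -0.1, 0.9]
width: -0.1
```

Emit:
drive_tool(steps=[[30,5,7,0,-1]])

```text
t: 18.62
eef_pos: [800.4, 148.5, 465.5]
ee_rot: [3.091, 0.235, -0.348]
force: [-0.8, -0.4, 0.8]
width: 0.4
```

Emit:
drive_tool(steps=[[30,5,7,0,-1]])

```text
t: 18.7
eef_pos: [812.2, 150.0, 458.4]
ee_rot: [3.098, 0.236, -0.31]
force: [-0.8, -0.7, -0.2]
width: 0.3
```

Emit:
drive_tool(steps=[[30,5,7,0,-1]])

```text
t: 18.78
eef_pos: [824.1, 151.5, 451.7]
ee_rot: [3.104, 0.236, -0.271]
force: [0.0, -0.0, -0.4]
width: -0.1
```

Emit:
drive_tool(steps=[[30,5,7,0,-1]])

```text
t: 18.87
eef_pos: [836.2, 153.1, 445.2]
ee_rot: [3.11, 0.236, -0.232]
force: [1.4, -0.2, -0.2]
width: 0.2
```

```bash
python3 -c "
from h import *
st()"
```

```text
t 18.87 p [836.2 153.1 445.2] zaxis [-0.146 -0.025 -0.989] yaxis [ 0.151 -0.988  0.003] q [ 0.147  0.938  0.235 -0.004  2.117  1.564] F [ 1.4 -0.2 -0.2] w 0.2
```

Emit:
drive_tool(steps=[[30,5,10,0,-1]])

```text
t: 18.95
eef_pos: [846.9, 154.4, 441.3]
ee_rot: [3.115, 0.237, -0.192]
force: [-0.8, -0.6, -1.0]
width: 0.1
```

Emit:
drive_tool(steps=[[30,5,10,0,-1]])

```text
t: 19.03
eef_pos: [857.6, 155.8, 439.1]
ee_rot: [3.12, 0.237, -0.149]
force: [0.0, 0.4, -0.3]
width: -0.1
```

Emit:
drive_tool(steps=[[30,5,10,0,-1]])

```text
t: 19.12
eef_pos: [868.6, 157.2, 436.8]
ee_rot: [3.125, 0.237, -0.106]
force: [0.0, -0.3, -0.7]
width: 0.1
```

Emit:
drive_tool(steps=[[30,5,10,0,-1]])

```text
t: 19.2
eef_pos: [879.8, 158.7, 434.5]
ee_rot: [3.129, 0.238, -0.063]
force: [-0.1, -0.2, 0.1]
width: 0.5
```

Emit:
drive_tool(steps=[[30,5,10,0,-1]])

```text
t: 19.28
eef_pos: [891.1, 160.3, 432.3]
ee_rot: [-3.132, -0.238, 0.02]
force: [0.4, 0.2, -0.5]
width: 0.1
```

Emit:
drive_tool(steps=[[30,5,10,0,-1]])

```text
t: 19.37
eef_pos: [902.6, 161.8, 430.2]
ee_rot: [-3.13, -0.238, -0.024]
force: [0.4, -0.4, 0.1]
width: 0.0
```

Emit:
drive_tool(steps=[[30,5,10,0,-1]])

```text
t: 19.45
eef_pos: [914.2, 163.4, 428.2]
ee_rot: [-3.126, -0.237, -0.069]
force: [-0.5, -1.0, -0.2]
width: 0.2
```

Emit:
drive_tool(steps=[[30,5,10,0,-1]])

```text
t: 19.53
eef_pos: [926.0, 165.1, 426.5]
ee_rot: [-3.122, -0.237, -0.113]
force: [-0.2, -0.1, 1.0]
width: -0.2
```

Emit:
drive_tool(steps=[[30,5,10,0,-1]])

```text
t: 19.62
eef_pos: [937.9, 166.8, 425.0]
ee_rot: [-3.117, -0.237, -0.158]
force: [-0.3, -0.8, -0.0]
width: 0.2
```

Emit:
drive_tool(steps=[[30,5,10,0,-1]])

```text
t: 19.7
eef_pos: [949.8, 168.5, 423.6]
ee_rot: [-3.112, -0.236, -0.203]
force: [0.2, 0.6, 0.4]
width: 0.0
```

Emit:
drive_tool(steps=[[30,5,10,0,-1]])

```text
t: 19.78
eef_pos: [961.9, 170.2, 422.4]
ee_rot: [-3.106, -0.236, -0.248]
force: [0.7, 0.5, -0.3]
width: -0.0
```

Emit:
drive_tool(steps=[[30,5,10,0,-1]])

```text
t: 19.87
eef_pos: [974.0, 172.0, 421.4]
ee_rot: [-3.099, -0.235, -0.293]
force: [-0.4, 0.3, -0.0]
width: 0.5
```

```bash
python3 -c "
from h import *
st()"
```

```text
t 19.87 p [974.  172.  421.4] zaxis [ 0.185  0.034 -0.982] yaxis [ 0.151 -0.988 -0.006] q [0.141 0.967 0.235 0.008 1.75  1.563] F [-0.4  0.3 -0. ] w 0.5
```

Emit:
drive_tool(steps=[[30,5,10,0,-1]])

```text
t: 19.95
eef_pos: [986.3, 173.8, 420.5]
ee_rot: [-3.091, -0.235, -0.339]
force: [-0.7, -0.4, -0.1]
width: -0.1
```

Emit:
drive_tool(steps=[[30,5,10,0,-1]])

```text
t: 20.03
eef_pos: [998.5, 175.6, 419.8]
ee_rot: [-3.083, -0.234, -0.384]
force: [0.3, 0.5, 0.4]
width: -0.5
```

Emit:
drive_tool(steps=[[30,5,10,0,-1]])

```text
t: 20.12
eef_pos: [1010.8, 177.5, 419.3]
ee_rot: [-3.074, -0.233, -0.43]
force: [-1.1, 0.2, -0.7]
width: -0.2
```

Emit:
drive_tool(steps=[[30,5,10,0,-1]])

```text
t: 20.2
eef_pos: [1023.1, 179.3, 418.8]
ee_rot: [-3.065, -0.232, -0.475]
force: [-0.3, 0.0, 0.9]
width: 0.2
```

Emit:
drive_tool(steps=[[30,5,10,0,-1]])

```text
t: 20.28
eef_pos: [1035.3, 181.1, 418.5]
ee_rot: [-3.054, -0.232, -0.52]
force: [0.4, 0.8, 0.2]
width: -0.3
```

Emit:
drive_tool(steps=[[30,5,10,0,-1]])

```text
t: 20.37
eef_pos: [1047.6, 182.9, 418.5]
ee_rot: [-3.043, -0.231, -0.566]
force: [-0.3, 0.0, -1.2]
width: -0.6
```

Emit:
drive_tool(steps=[[30,5,10,0,-1]])

```text
t: 20.45
eef_pos: [1059.8, 184.8, 418.6]
ee_rot: [-3.032, -0.23, -0.611]
force: [-0.9, 0.1, -0.0]
width: -0.2
```

Emit:
drive_tool(steps=[[30,5,10,0,-1]])

```text
t: 20.53
eef_pos: [1071.9, 186.7, 418.7]
ee_rot: [-3.02, -0.229, -0.655]
force: [-0.2, -0.2, -0.1]
width: -0.1
```

Emit:
drive_tool(steps=[[30,5,10,0,-1]])

```text
t: 20.62
eef_pos: [1084.0, 188.5, 419.1]
ee_rot: [-3.007, -0.228, -0.7]
force: [0.3, -0.4, 0.6]
width: 0.0
```

Emit:
drive_tool(steps=[[30,5,10,0,-1]])

```text
t: 20.7
eef_pos: [1096.0, 190.3, 419.6]
ee_rot: [-2.993, -0.227, -0.745]
force: [-0.3, -0.1, -0.1]
width: 0.2
```

Emit:
drive_tool(steps=[[30,5,10,0,-1]])

```text
t: 20.78
eef_pos: [1107.8, 192.1, 420.2]
ee_rot: [-2.979, -0.226, -0.789]
force: [-0.1, -0.1, 0.2]
width: 0.1
```

Emit:
drive_tool(steps=[[30,5,10,0,-1]])

```text
t: 20.87
eef_pos: [1119.5, 193.9, 421.0]
ee_rot: [-2.964, -0.224, -0.833]
force: [-0.8, 0.9, 0.2]
width: 0.1
```

```bash
python3 -c "
from h import *
st()"
```

```text
t 20.87 p [1119.5  193.9  421. ] zaxis [ 0.514  0.091 -0.853] yaxis [ 0.154 -0.988 -0.013] q [0.138 1.019 0.235 0.02  1.339 1.559] F [-0.8  0.9  0.2] w 0.1
```

Lean is now 31.5° towards yaw 10.0°, with joint 6 on the good side. Moving back over the thumb end.

Emit:
drive_tool(steps=[[-1,-0.4,0,0,-1],[-3,-1.3,0,0,-1],[-7,-3,0,0,-1],[-11,-4.8,0,0,-1],[-15,-6.5,0,0,-1],[-19,-8.2,0,0,-1],[-23,-10,0,0,-1],[-27,-11.7,0,0,-1],[-31,-13.5,0,0,-1],[-35,-15.2,0,0,-1]])

```text
t: 21.7
eef_pos: [814.7, 61.9, 421.0]
ee_rot: [-2.965, -0.225, -0.831]
force: [-0.1, -0.5, 1.3]
width: 0.4
```

Emit:
drive_tool(steps=[[0,0,0,0,-1]])

```text
t: 21.78
eef_pos: [810.0, 60.2, 420.0]
ee_rot: [-2.968, -0.223, -0.825]
force: [1.2, -0.2, 0.0]
width: -0.1
```

Emit:
drive_tool(steps=[[-3.5,-1.5,0,0,-1],[-7,-3,-1,0,-1],[-10.5,-4.5,-2,0,-1],[-14,-6,-4,0,-1],[-17.5,-7.6,-6,0,-1],[-21,-9.1,-8,0,-1],[-23.2,-10.1,-11,0,-1],[-23.2,-10.1,-15,0,-1],[-23.2,-10.1,-19,0,-1],[-23.2,-10.1,-23,0,-1]])

```text
t: 22.62
eef_pos: [585.1, -37.5, 211.8]
ee_rot: [-2.962, -0.226, -0.832]
force: [1.0, 1.5, -0.6]
width: 0.1
```

Emit:
drive_tool(steps=[[0,0,0,0,-1],[0,0,0,0,-1]])

```text
t: 22.78
eef_pos: [586.5, -36.2, 213.6]
ee_rot: [-2.958, -0.226, -0.831]
force: [0.1, -0.5, 1.3]
width: 0.1
```

```bash
cat >> h.py <<'E'
N_=np.array([596.3,-37.8]);a_=np.radians(10.2);ex_=np.array([np.cos(a_),np.sin(a_)]);ey_=np.array([-ex_[1],ex_[0]])
def pr():
    st(); p=robot.get_obs()['eef_pos'];q=p[:2]-N_;print('press',(q@ex_).round(1),(q@ey_).round(1),(p[2]-38).round(1))
E
python3 -c "
from h import *
pr()"
```

```text
t 22.78 p [586.5 -36.2 213.6] zaxis [ 0.513  0.098 -0.853] yaxis [ 0.157 -0.987 -0.018] q [-0.257  0.247  2.212  0.917  0.287  0.323] F [ 0.1 -0.5  1.3] w 0.1
press -9.4 3.3 175.6
```

Emit:
drive_tool(steps=[[-0.2,-0.1,-2,0,-1],[-0.5,-0.3,-4,0,-1],[-0.85,-0.5,-6,0,-1],[-0.85,-0.5,-8,0,-1],[-0.85,-0.5,-10,0,-1],[-0.85,-0.5,-12,0,-1],[-0.85,-0.5,-13,0,-1],[-0.85,-0.5,-13,0,-1]])

```text
t: 23.45
eef_pos: [581.3, -40.2, 88.2]
ee_rot: [-2.953, -0.23, -0.843]
force: [0.2, 0.2, 0.5]
width: 0.0
```

Run:
```python
from h import *
pr()
b=(165,130,325,290)
d=grab('scene','scene2');cv2.imwrite('pics/scene2c.png',cv2.resize(d['image'][b[1]:b[3],b[0]:b[2]],None,fx=3.6,fy=3.6,interpolation=cv2.INTER_CUBIC))
```

```text
t 23.45 p [581.3 -40.2  88.2] zaxis [ 0.52   0.1   -0.848] yaxis [ 0.16  -0.987 -0.019] q [-0.274  0.513  2.325  2.267  0.314 -1.088] F [0.2 0.2 0.5] w 0.0
press -15.2 0.3 50.2
```

View pics/scene2c.png

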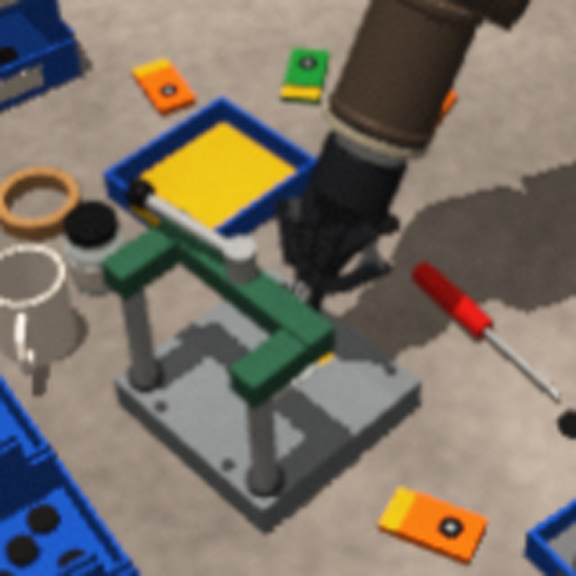

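Joints are comfortable now and the bar is clear. Down to just above the thumb.

Emit:
drive_tool(steps=[[-0.2,0,-1,0,-1],[-0.35,-0.1,-2.2,0,-1],[-0.35,-0.1,-3.4,0,-1],[-0.35,-0.1,-4,0,-1],[-0.35,-0.1,-4,0,-1]])

```text
t: 23.92
eef_pos: [576.6, -40.4, 47.1]
ee_rot: [-2.952, -0.229, -0.837]
force: [-0.7, -0.1, -0.8]
width: -0.1
```

```bash
python3 -c "
from h import *
pr()"
```

```text
t 23.92 p [576.6 -40.4  47.1] zaxis [ 0.517  0.103 -0.85 ] yaxis [ 0.16  -0.987 -0.022] q [-0.279  0.612  2.348  2.476  0.4   -1.315] F [-0.7 -0.1 -0.8] w -0.1
press -19.9 0.9 9.1
```

Expected contact is about 6 mm below. Pressing in small steps.

Emit:
drive_tool(steps=[[0.1,0,-0.4,0,-1],[0.1,0,-0.6,0,-1],[0.1,0,-0.8,0,-1]])

```text
t: 24.17
eef_pos: [576.6, -41.1, 38.8]
ee_rot: [-2.955, -0.229, -0.836]
force: [-0.5, -0.1, 0.8]
width: -0.4
```

Emit:
drive_tool(steps=[[0,0,-0.3,0,-1],[0,0,-0.6,0,-1]])

```text
t: 24.33
eef_pos: [575.8, -41.2, 32.0]
ee_rot: [-2.955, -0.229, -0.834]
force: [0.7, 0.2, 0.2]
width: 0.3
```

Emit:
drive_tool(steps=[[0,0,-0.3,0,-1],[0,0,-0.5,0,-1]])

```text
t: 24.5
eef_pos: [575.8, -41.2, 26.8]
ee_rot: [-2.955, -0.228, -0.834]
force: [-18.9, -2.8, 48.8]
width: 0.1
```

```bash
python3 -c "
from h import *
pr()"
```

```text
t 24.5 p [575.8 -41.2  26.8] zaxis [ 0.515  0.1   -0.851] yaxis [ 0.159 -0.987 -0.02 ] q [-0.278  0.662  2.352  2.552  0.441 -1.397] F [-18.9  -2.8  48.8] w 0.1
press -20.8 0.3 -11.2
```

At TCP z = -11.2 relative to the deck the force rises to 49 N up and 19 N back, which fits the plate being at its stop. Backing off upwards and opening.

Emit:
drive_tool(steps=[[0,0,0.5,0,-1],[0,0,1.5,0,-1],[-0.3,0,3,0,-1],[-1,-0.2,5,0,-1],[-2,-0.4,7,0,0.3],[-2.5,-0.5,9,0,0.5]])

```text
t: 25.0
eef_pos: [549.1, -46.4, 116.9]
ee_rot: [-2.957, -0.228, -0.83]
force: [0.4, 1.4, -0.1]
width: 23.0
```

Run:
```python
from h import *
pr()
b=(190,190,290,290)
d=grab('scene','scene3');cv2.imwrite('pics/scene3c.png',cv2.resize(d['image'][b[1]:b[3],b[0]:b[2]],None,fx=5.5,fy=5.5,interpolation=cv2.INTER_CUBIC))
d=grab('top','top3');b=(195,90,300,195);cv2.imwrite('pics/top3c.png',cv2.resize(d['image'][b[1]:b[3],b[0]:b[2]],None,fx=5,fy=5,interpolation=cv2.INTER_CUBIC))
```

```text
t 25.0 p [549.1 -46.4 116.9] zaxis [ 0.513  0.099 -0.853] yaxis [ 0.159 -0.987 -0.02 ] q [-0.311  0.421  2.368  2.062  0.289 -0.91 ] F [ 0.4  1.4 -0.1] w 23.0
press -48.0 -0.1 78.9
```

View pics/scene3c.png

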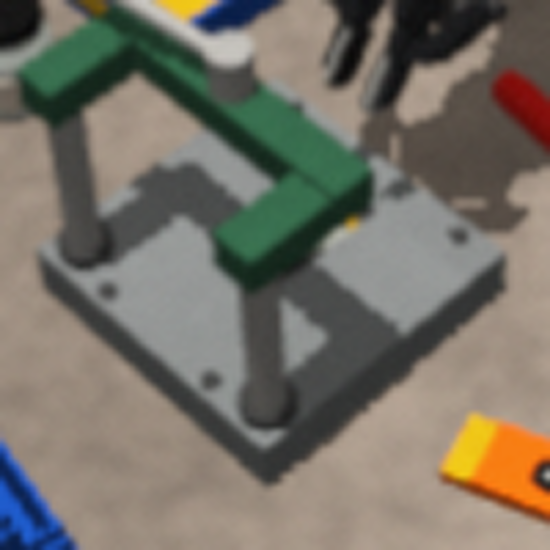

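View pics/top3c.png

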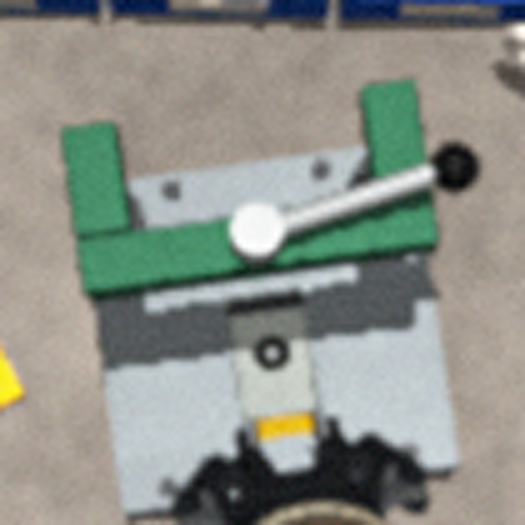

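The plate stays tipped: the top view shows a dark gap behind its +x end at crop (267,302), and the disc and yellow step are foreshortened. I'll measure the raised end.

Run:
```python
from h import *
d=load('top3')
c=np.array([(229,318),(306,308),(271,352),(257,422),(314,418)],float);uv=(c-2)/5+[195,90]
for z in(58,):
    for p in onz(d,uv[:2],58): q=p[:2]-N_; print('end',(q@ex_).round(1),(q@ey_).round(1))
p=onz(d,uv[2],45)[0];q=p[:2]-N_;print('disc@z45',q@ex_,q@ey_)
for p in onz(d,uv[3:],30): q=p[:2]-N_; print('step',(q@ex_).round(1),(q@ey_).round(1))
```

```text
end 29.2 20.8
end 27.9 -24.5
disc@z45 7.509214751367816 -0.3347776636267886
step -30.3 14.4
step -33.4 -19.4
```

Emit:
drive_tool(steps=[[1,0.2,0,0,0.5],[2.2,0.4,0,0,0.5],[3.1,0.5,0,0,0.5],[3.1,0.5,0,0,0.5],[3.1,0.5,0,0,0.5]])

```text
t: 25.52
eef_pos: [581.3, -40.9, 116.0]
ee_rot: [-2.956, -0.23, -0.831]
force: [-0.6, -0.7, -0.3]
width: 64.4
```

```bash
python3 -c "
from h import *
pr()"
```

```text
t 25.52 p [581.3 -40.9 116. ] zaxis [ 0.513  0.1   -0.852] yaxis [ 0.16  -0.987 -0.02 ] q [-0.274  0.445  2.304  1.992  0.261 -0.802] F [-0.6 -0.7 -0.3] w 64.4
press -15.3 -0.4 78.0
```

Emit:
drive_tool(steps=[[0.6,0.1,-1,0,0.5],[1.25,0.2,-2.2,0,0.5],[1.95,0.3,-3.4,0,0.5],[2.65,0.4,-4.6,0,0.5],[3.3,0.55,-5.8,0,0.5],[3.3,0.55,-5.8,0,0.5]])

```text
t: 26.02
eef_pos: [613.8, -35.6, 56.4]
ee_rot: [-2.957, -0.228, -0.828]
force: [-0.7, 0.1, -0.2]
width: 63.9
```

```bash
python3 -c "
from h import *
pr()"
```

```text
t 26.02 p [613.8 -35.6  56.4] zaxis [ 0.512  0.1   -0.853] yaxis [ 0.159 -0.987 -0.02 ] q [-0.241  0.601  2.261  2.357  0.315 -1.148] F [-0.7  0.1 -0.2] w 63.9
press 17.6 -1.0 18.4
```

Remaining: about 8 mm forward and 11 mm down, then close.

Emit:
drive_tool(steps=[[0.4,0.1,-0.5,0,0.5],[0.8,0.15,-1.1,0,0.5],[0.8,0.15,-1.1,0,0.5]], squeeze=40)

```text
t: 26.27
eef_pos: [622.7, -34.3, 47.3]
ee_rot: [-2.956, -0.229, -0.832]
force: [0.0, -0.5, 1.2]
width: 63.9
```

Emit:
drive_tool(steps=[[0,0,0,0,0.2],[0,0,0,0,0],[0,0,0,0,-0.5],[0,0,0,0,-0.5],[0,0,0,0,-0.5]])

```text
t: 26.68
eef_pos: [622.4, -34.4, 48.1]
ee_rot: [-2.956, -0.229, -0.833]
force: [-1.7, -0.4, 1.9]
width: 41.8
```

Run:
```python
from h import *
pr()
d=grab('top','top4');b=(195,90,300,195);cv2.imwrite('pics/top4c.png',cv2.resize(d['image'][b[1]:b[3],b[0]:b[2]],None,fx=5,fy=5,interpolation=cv2.INTER_CUBIC))
```

```text
t 26.68 p [622.4 -34.4  48.1] zaxis [ 0.514  0.1   -0.852] yaxis [ 0.159 -0.987 -0.019] q [-0.233  0.624  2.247  2.393  0.323 -1.179] F [-1.7 -0.4  1.9] w 41.8
press 26.3 -1.2 10.1
```

View pics/top4c.png

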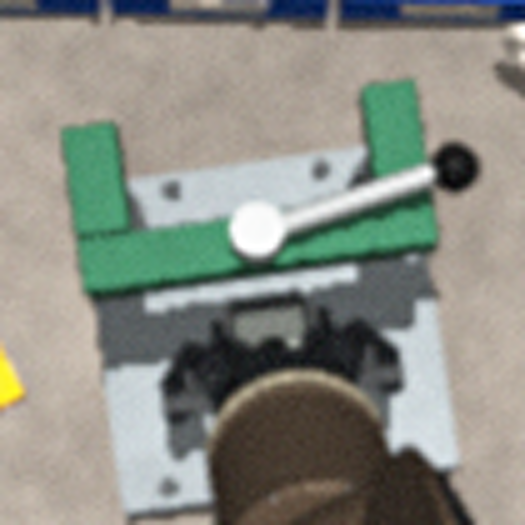

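Emit:
drive_tool(steps=[[0,0,0,0,-0.5],[0,0,0,0,-0.5]])

```text
t: 26.9
eef_pos: [622.5, -34.3, 47.9]
ee_rot: [-2.956, -0.229, -0.833]
force: [-2.8, -1.9, 4.5]
width: 41.7
```

The fingers stopped at 41.7 mm, so they hold the plate, but the grip is a little shallow (z 10 where I planned 7). Re-gripping 4 mm deeper.

Emit:
drive_tool(steps=[[0,0,0,0,0.3],[0,0,0,0,0.3],[0,0,-0.2,0,0.3],[0,0,-0.4,0,0.3],[0,0,-0.4,0,-0.2],[0,0,-0.4,0,-0.5],[0,0,-0.4,0,-0.5],[0,0,-0.4,0,-0.5]])

```text
t: 27.57
eef_pos: [622.2, -34.2, 43.6]
ee_rot: [-2.956, -0.229, -0.832]
force: [-1.7, -0.1, -0.5]
width: 43.0
```

```bash
python3 -c "
from h import *
pr()"
```

```text
t 27.57 p [622.2 -34.2  43.6] zaxis [ 0.513  0.1   -0.852] yaxis [ 0.159 -0.987 -0.02 ] q [-0.233  0.634  2.248  2.413  0.33  -1.2  ] F [-1.7 -0.1 -0.5] w 43.0
press 26.1 -1.1 5.6
```

Emit:
drive_tool(steps=[[0,0,0.3,0,-0.5],[0,0,0.7,0,-0.5],[0,0,1.2,0,-0.5],[0,0,1.8,0,-0.5],[0,0,2.4,0,-0.5],[0,0,3,0,-0.5]])

```text
t: 28.07
eef_pos: [622.5, -34.3, 74.4]
ee_rot: [-2.956, -0.229, -0.833]
force: [-0.7, -0.8, -2.2]
width: 42.7
```

Run:
```python
from h import *
pr()
d=grab('top','top5');b=(195,90,300,195);cv2.imwrite('pics/top5c.png',cv2.resize(d['image'][b[1]:b[3],b[0]:b[2]],None,fx=5,fy=5,interpolation=cv2.INTER_CUBIC))
b=(190,190,290,290)
d=grab('scene','scene5');cv2.imwrite('pics/scene5c.png',cv2.resize(d['image'][b[1]:b[3],b[0]:b[2]],None,fx=5.5,fy=5.5,interpolation=cv2.INTER_CUBIC))
```

```text
t 28.07 p [622.5 -34.3  74.4] zaxis [ 0.514  0.099 -0.852] yaxis [ 0.159 -0.987 -0.019] q [-0.233  0.566  2.239  2.234  0.277 -1.013] F [-0.7 -0.8 -2.2] w 42.7
press 26.4 -1.2 36.4
```

View pics/top5c.png

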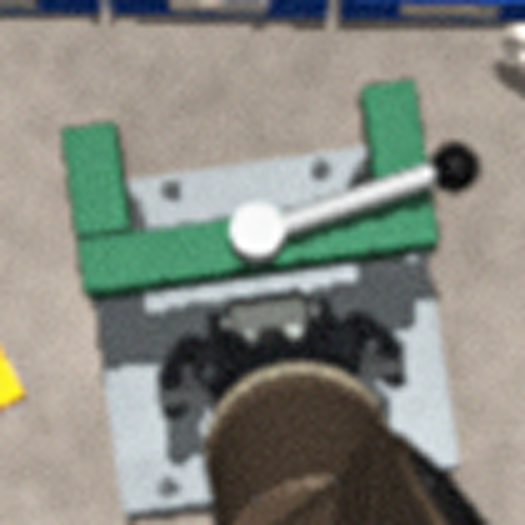

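View pics/scene5c.png

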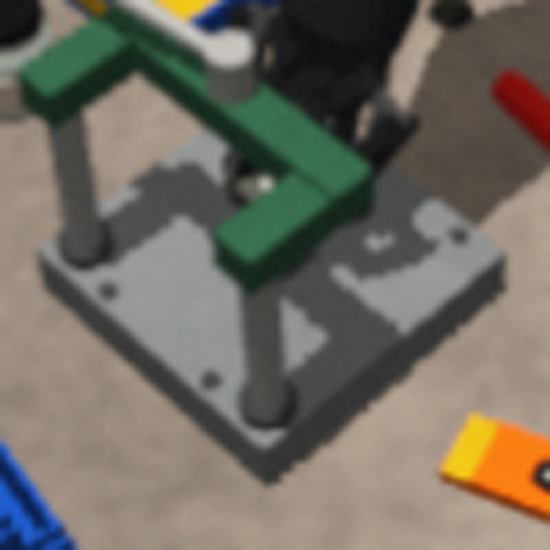

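Holding: the wrist shows about 2.2 N of extra weight and the opening is steady at 42.7 mm. Drawing the plate up and back out from under the head.

Emit:
drive_tool(steps=[[0,0,1,0,-0.5],[0,0,2,0,-0.5],[-0.5,-0.1,3.2,0,-0.5],[-1.5,-0.3,4.5,0,-0.5],[-3,-0.5,6,0,-0.5],[-4.5,-0.8,7.5,0,-0.5],[-6,-1,9,0,-0.5],[-7,-2,9.5,0,-0.5],[-7.5,-4,9.5,0,-0.5],[-8,-6,9.5,0,-0.5]])

```text
t: 29.0
eef_pos: [542.0, -94.2, 169.4]
ee_rot: [-2.955, -0.231, -0.834]
force: [1.2, -0.4, -2.2]
width: 42.7
```

```bash
python3 -c "
from h import *
pr()"
```

```text
t 29.0 p [542.  -94.2 169.4] zaxis [ 0.515  0.1   -0.852] yaxis [ 0.161 -0.987 -0.019] q [-0.44   0.304  2.313  1.377  0.321 -0.317] F [ 1.2 -0.4 -2.2] w 42.7
press -63.4 -45.8 131.4
```

Emit:
drive_tool(steps=[[-0.2,-2,0,0,-0.5],[-0.3,-4.5,0,0,-0.5],[-0.5,-7,0,0,-0.5],[-0.6,-9.5,0,0,-0.5],[-0.8,-12,0,0,-0.5],[-0.9,-14.5,-0.5,0,-0.5],[-1,-17,-1,0,-0.5],[-1.1,-19.5,-1.5,0,-0.5],[-1.2,-21.2,-2,0,-0.5],[-1.2,-21.2,-2,0,-0.5]])

```text
t: 29.83
eef_pos: [530.4, -309.8, 148.0]
ee_rot: [-2.958, -0.225, -0.833]
force: [-0.1, -0.5, -2.2]
width: 42.7
```

Run:
```python
from h import *
pr()
d=grab('top','top6');b=(290,120,400,250);cv2.imwrite('pics/top6c.png',cv2.resize(d['image'][b[1]:b[3],b[0]:b[2]],None,fx=4.5,fy=4.5,interpolation=cv2.INTER_CUBIC))
b=(170,120,290,240)
d=grab('scene','scene6');cv2.imwrite('pics/scene6c.png',cv2.resize(d['image'][b[1]:b[3],b[0]:b[2]],None,fx=4.8,fy=4.8,interpolation=cv2.INTER_CUBIC))
```

```text
t 29.83 p [ 530.4 -309.8  148. ] zaxis [ 0.514  0.097 -0.852] yaxis [ 0.157 -0.987 -0.018] q [-0.858  0.458  2.096  1.06   0.546 -0.357] F [-0.1 -0.5 -2.2] w 42.7
press -113.0 -256.0 110.0
```

View pics/top6c.png

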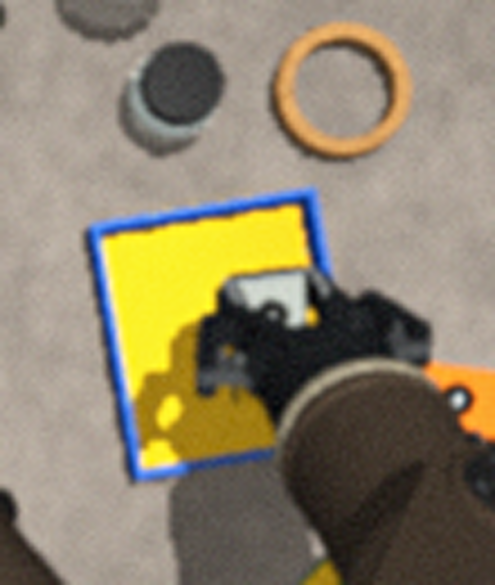

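View pics/scene6c.png

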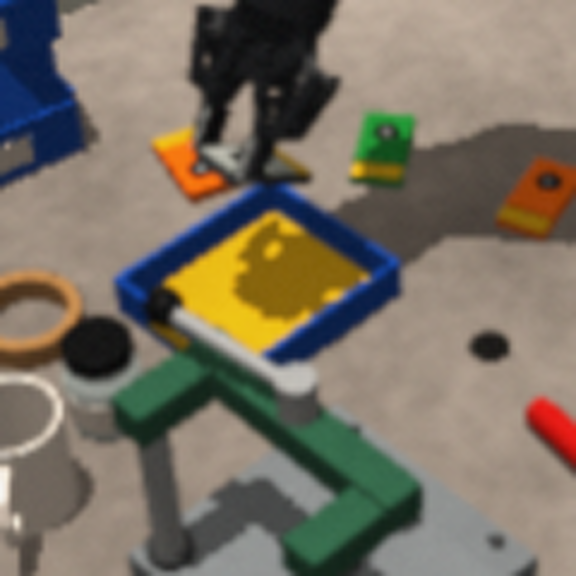

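The plate hangs in the jaws over the tray, yellow end low and towards the robot, face up. Lowering to near contact (expected at TCP z ≈ 45).

Emit:
drive_tool(steps=[[0,0.1,-1,0,-0.5],[0,0.3,-2.5,0,-0.5],[0,0.3,-4,0,-0.5],[0,0.3,-5.5,0,-0.5],[0,0.3,-7,0,-0.5],[0,0.3,-8.2,0,-0.5],[0,0.3,-9,0,-0.5],[0,0.3,-9.4,0,-0.5]])

```text
t: 30.6
eef_pos: [530.2, -301.7, 53.9]
ee_rot: [-2.955, -0.229, -0.831]
force: [0.5, 0.6, -2.9]
width: 42.7
```

Emit:
drive_tool(steps=[[0,0,-0.2,0,-0.5],[0,0,-0.4,0,-0.5],[0,0,-0.6,0,-0.5]], squeeze=20)

```text
t: 30.85
eef_pos: [530.7, -303.1, 49.2]
ee_rot: [-2.956, -0.229, -0.833]
force: [-0.7, -0.9, -1.9]
width: 42.6
```

```bash
python3 -c "
from h import *
pr()"
```

```text
t 30.85 p [ 530.7 -303.1   49.2] zaxis [ 0.514  0.1   -0.852] yaxis [ 0.16  -0.987 -0.019] q [-0.849  0.644  2.149  1.478  0.471 -0.828] F [-0.7 -0.9 -1.9] w 42.6
press -111.5 -249.5 11.2
```

Emit:
drive_tool(steps=[[0,0,-0.2,0,-0.5],[0,0,-0.3,0,-0.5]])

```text
t: 31.02
eef_pos: [530.6, -303.4, 45.9]
ee_rot: [-2.956, -0.229, -0.833]
force: [0.7, -0.1, -2.3]
width: 42.8
```

Emit:
drive_tool(steps=[[0,0,-0.2,0,-0.5],[0,0,-0.3,0,-0.5]])

```text
t: 31.18
eef_pos: [530.9, -303.4, 43.0]
ee_rot: [-2.956, -0.229, -0.834]
force: [3.1, 0.6, 4.1]
width: 42.4
```

Emit:
drive_tool(steps=[[0,0,-0.2,0,-0.5],[0,0,-0.3,0,-0.5]])

```text
t: 31.35
eef_pos: [531.4, -303.5, 40.4]
ee_rot: [-2.955, -0.229, -0.835]
force: [4.1, 1.1, 6.2]
width: 42.8
```

The lower edge touched at z ≈ 44 (6 N). Now pivoting the plate down about that edge, along an arc with a light grip.

Emit:
drive_tool(steps=[[0.25,0.05,-0.15,0,-0.5],[0.5,0.1,-0.5,0,-0.5],[0.7,0.12,-0.8,0,-0.5],[0.8,0.15,-1.1,0,-0.5]])

```text
t: 31.68
eef_pos: [539.1, -301.8, 28.6]
ee_rot: [-2.956, -0.229, -0.834]
force: [3.6, -0.1, 4.2]
width: 42.5
```

Run:
```python
from h import *
pr()
b=(200,120,270,190)
d=grab('scene','scene7');cv2.imwrite('pics/scene7c.png',cv2.resize(d['image'][b[1]:b[3],b[0]:b[2]],None,fx=8,fy=8,interpolation=cv2.INTER_CUBIC))
```

```text
t 31.68 p [ 539.1 -301.8   28.6] zaxis [ 0.514  0.1   -0.852] yaxis [ 0.159 -0.987 -0.019] q [-0.835  0.688  2.141  1.564  0.465 -0.909] F [ 3.6 -0.1  4.2] w 42.5
press -103.0 -249.7 -9.4
```

View pics/scene7c.png

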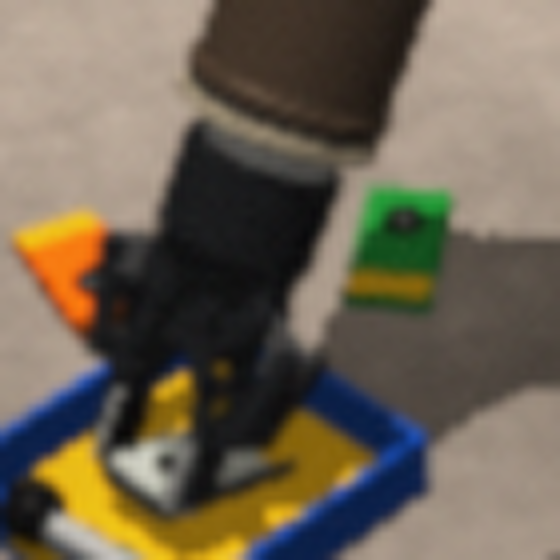

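Emit:
drive_tool(steps=[[0.2,0.04,-0.3,0,-0.5],[0.35,0.06,-0.7,0,-0.5],[0.5,0.1,-1.2,0,-0.5],[0.55,0.1,-1.4,0,-0.5]])

```text
t: 32.07
eef_pos: [544.1, -300.6, 14.0]
ee_rot: [-2.956, -0.229, -0.832]
force: [1.5, -0.0, 2.7]
width: 42.7
```

Emit:
drive_tool(steps=[[0.05,0,-0.2,0,-0.5],[0.1,0,-0.35,0,-0.5]])

```text
t: 32.23
eef_pos: [544.8, -300.6, 10.8]
ee_rot: [-2.956, -0.228, -0.832]
force: [1.7, 1.3, 2.5]
width: 42.9
```

Emit:
drive_tool(steps=[[0,0,-0.15,0,-0.5],[0,0,-0.25,0,-0.5]])

```text
t: 32.4
eef_pos: [545.2, -300.5, 9.8]
ee_rot: [-2.955, -0.229, -0.835]
force: [-21.1, 4.8, 51.8]
width: 42.6
```

The floor was felt at z ≈ 10. Easing off 1 mm and looking.

Emit:
drive_tool(steps=[[0,0,0.1,0,-0.5],[0,0,0.15,0,-0.5]])

```text
t: 32.57
eef_pos: [544.9, -300.7, 10.5]
ee_rot: [-2.956, -0.228, -0.833]
force: [1.1, 0.5, 1.8]
width: 42.5
```

Run:
```python
from h import *
pr()
b=(200,130,270,200)
d=grab('scene','scene8');cv2.imwrite('pics/scene8c.png',cv2.resize(d['image'][b[1]:b[3],b[0]:b[2]],None,fx=8,fy=8,interpolation=cv2.INTER_CUBIC))
```

```text
t 32.57 p [ 544.9 -300.7   10.5] zaxis [ 0.514  0.1   -0.852] yaxis [ 0.159 -0.987 -0.02 ] q [-0.824  0.727  2.135  1.638  0.462 -0.979] F [1.1 0.5 1.8] w 42.5
press -97.2 -249.6 -27.5
```

View pics/scene8c.png

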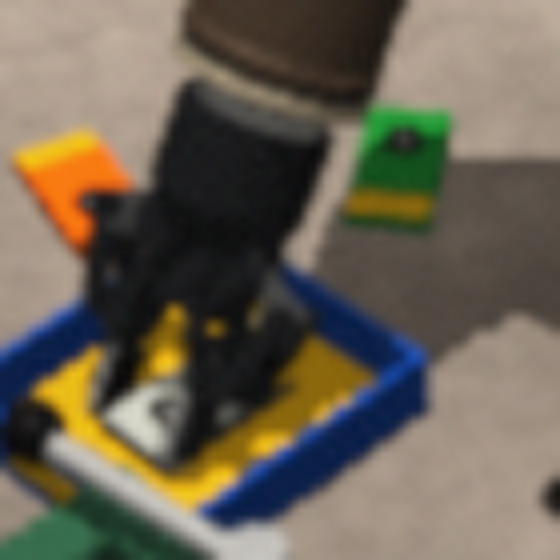

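The fingertips reach the floor just before the plate is fully flat; its raised end is perhaps 3–4 mm up. I'll release it slowly so it slides down between the pads.

Emit:
drive_tool(steps=[[0,0,0,0,0.0],[0,0,0,0,0.01],[0,0,0,0,0.02],[0,0,0,0,0.03],[0,0,0,0,0.04],[0,0,0,0,0.05],[0,0,0,0,0.06],[0,0,0,0,0.08],[0,0,0,0,0.1],[0,0,0,0,0.12]])

```text
t: 33.45
eef_pos: [544.9, -300.8, 10.2]
ee_rot: [-2.956, -0.229, -0.832]
force: [0.4, 0.5, 0.2]
width: 47.9
```

Emit:
drive_tool(steps=[[0,0,0,0,0.16],[0,0,0,0,0.2],[0,0,0,0,0.25],[0,0,0,0,0.3]])

```text
t: 33.78
eef_pos: [545.0, -300.8, 10.2]
ee_rot: [-2.956, -0.229, -0.832]
force: [-0.5, 0.3, -0.9]
width: 55.4
```

Run:
```python
from h import *
pr()
b=(200,130,270,200)
d=grab('scene','scene9');cv2.imwrite('pics/scene9c.png',cv2.resize(d['image'][b[1]:b[3],b[0]:b[2]],None,fx=8,fy=8,interpolation=cv2.INTER_CUBIC))
```

```text
t 33.78 p [ 545.  -300.8   10.2] zaxis [ 0.514  0.1   -0.852] yaxis [ 0.159 -0.987 -0.02 ] q [-0.824  0.727  2.135  1.638  0.462 -0.979] F [-0.5  0.3 -0.9] w 55.4
press -97.1 -249.7 -27.8
```

View pics/scene9c.png

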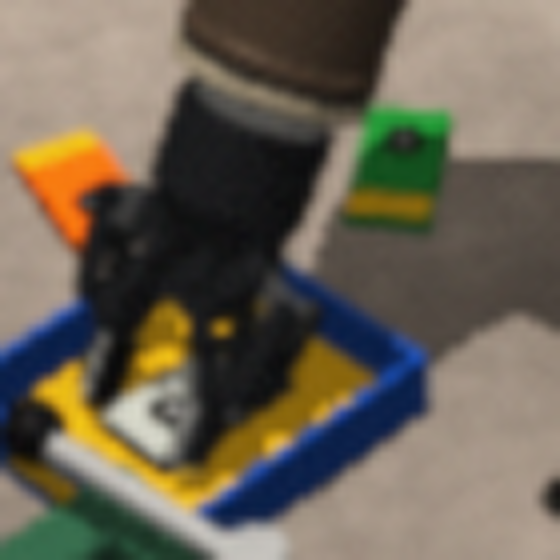

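Released with no force on the tool. Now withdrawing back along the tool axis and up.

Emit:
drive_tool(steps=[[-0.3,0,0.5,0,0.3],[-0.9,-0.15,1.5,0,0.3],[-1.8,-0.3,3,0,0.3],[-2.7,-0.5,4.5,0,0.3],[-3.6,-0.6,6.5,0,0.3],[-4.5,-0.7,9,0,0.3],[-4.5,-0.7,12,0,0.3],[-4.5,-0.7,16,0,0.3],[-4.5,3,20,0,0.3],[-4.5,7,23,0,0.3]])

```text
t: 34.67
eef_pos: [499.9, -248.6, 229.6]
ee_rot: [-2.959, -0.226, -0.835]
force: [1.1, 0.6, 0.9]
width: 55.4
```

Emit:
drive_tool(steps=[[0,4,1,0,0.3],[0,8,2,0,0.3],[0,12,3,0,0.3],[0,16,3,0,0.3],[0,20,3,0,0.3],[0,24,3,0,0.3],[0,24,3,0,0.3]])

```text
t: 35.25
eef_pos: [498.3, -1.5, 257.2]
ee_rot: [-2.953, -0.235, -0.831]
force: [-1.6, -0.6, -0.7]
width: 55.5
```

Run:
```python
from h import *
pr()
for n,b in(('top',(300,140,390,240)),('scene',(190,130,270,210))):
    d=grab(n,n+'10');cv2.imwrite(f'pics/{n}10c.png',cv2.resize(d['image'][b[1]:b[3],b[0]:b[2]],None,fx=6,fy=6,interpolation=cv2.INTER_CUBIC))
    cv2.imwrite(f'pics/{n}10b.png',cv2.resize(d['image'],(800,600),interpolation=cv2.INTER_CUBIC))
```

```text
t 35.25 p [498.3  -1.5 257.2] zaxis [ 0.513  0.103 -0.852] yaxis [ 0.164 -0.986 -0.021] q [-0.227  0.034  2.331  0.7    0.342  0.572] F [-1.6 -0.6 -0.7] w 55.5
press -90.0 53.1 219.2
```

View pics/top10c.png

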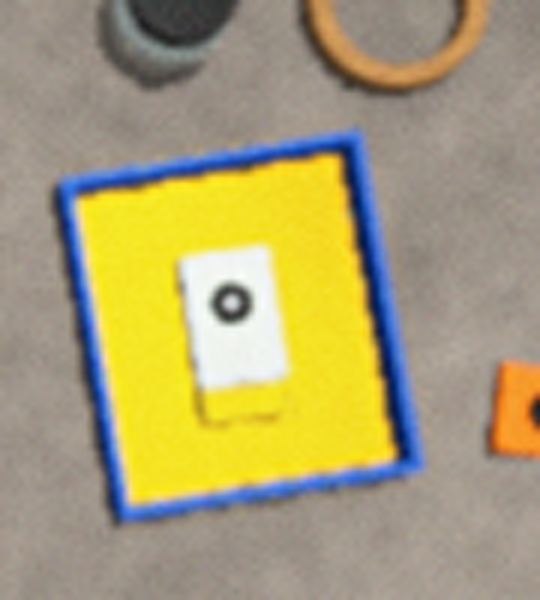

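View pics/scene10c.png

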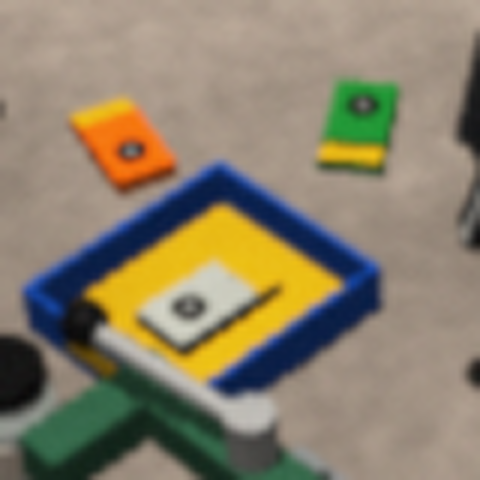

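View pics/top10b.png

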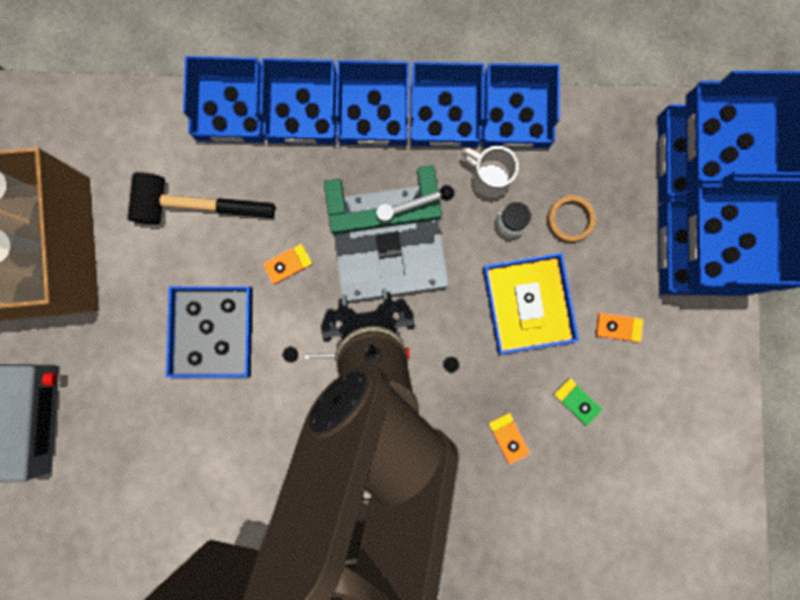

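The plate lies flat near the tray's middle, yellow step and disc face up, and the other things are where they were. A quick check of its size, then hand-in.

Run:
```python
from h import *
d=load('top10')
c=np.array([(179,257),(268,246),(288,410),(206,425)],float);uv=(c-2.5)/6+[300,140]
P=onz(d,uv,17);print(np.linalg.norm(P-np.roll(P,1,0),axis=1).round(1),P.mean(0).round(1))
a,b=load('top0')['image'],d['image']
for n,(x0,y0,x1,y1) in dict(jar_mug_tape=(295,90,385,158),mallet=(80,105,180,148),discL=(180,218,200,235),discR=(280,225,298,240)).items(): print(n,cv2.absdiff(a,b)[y0:y1,x0:x1].mean().round(2))
print(np.abs(robot.get_obs()['joint_vel']).max()); robot.hand_in()
```

```text
[84.7 44.8 82.3 41.5] [ 506.3 -307.1   17. ]
jar_mug_tape 13.34
mallet 13.06
discL 14.15
discR 12.25
0.07442513476319981
the job is handed in; nothing more can be done
```

The insert plate lies flat on the floor of the yellow tray, yellow end up. However, the wrist sensor went over the 120 N limit once on the way, so the run may fail on that.

**What I did:** The moves have no lean axis, so I leaned the tool to about 31° by pushing it against the arm's reach limit. I then:
1. pressed the thumb end to its stop (the force rose to 49 N) and checked that the plate stayed tipped up;
2. gripped the raised end by its sides, lifted it and drew it out from under the head;
3. touched its lower edge to the tray floor and pivoted it down in a light grip;
4. opened the jaws slowly and backed away.

It took about 35 s of the 70 s.

**Last checks:**
- **Plate:** about 84 × 43 mm in the top view, flat, centred at (506, -307), against a tray centre of about (511, -310).
- **Other loose things:** by eye they are where they were. My picture-difference check was inconclusive: it gave 12–14 grey levels in every patch. The screwdriver was mostly hidden under the arm in the last picture.
- **Arm:** about 257 mm up with nothing touching it, and still moving very slightly (0.07 rad/s) at hand-in.

**What went wrong:**
- **Wrist force:** at 11.6 s, while I was building up the lean, the sensor read about 150 N (127, 27, 80). The tool was in free air, so it was probably a jolt as joint 3 hit its stop, not contact. An earlier jolt read 17 N.
- **Setting down:** the fingertips met the tray floor just before the plate was flat, with a brief 52 N on the sensor. On release, the far end slid down an estimated 3–4 mm between the pads.

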